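Hang the bearing-press adapters nested on their hook

ROBOT

A 6-joint arm with a two-finger parallel gripper is mounted at the origin on the work surface. World frame = base frame: x ahead of the robot, y to its left, z up, the work surface at z = 0. Lengths are in m, angles in rad, forces in N, time in s.
With the tool pointing down it reaches from about 0.35 to 0.975 m from the base axis. Payload 4.9 kg.
Tool frame: the origin (TCP) lies midway between the tips of the shut fingers; the grasp point (between the pads) lies 19 mm behind it; z points along the fingers, y is the line along which they close (so a half turn about z gives the same grasp; the last joint's range is limited). The gripper opens to 85 mm and grips with 20 to 120 N. Pads are 22 mm wide; open, the fingers measure 114 mm over their backs; the gripper's body (76 mm by 85 mm) begins 54 mm behind the grasp point. The pads swing forward as they close: fully open they stand 13 mm farther back than shut.
Start: joints at [1.069, 0.053, 1.613, -0, 1.476, -0.119], TCP at [0.233, 0.58, 0.231] pointing down, gripper open.
Joint ranges: [-3.01, 3.01], [-1.01, 2.22], [0.06, 2.58], [-1.02, 4.17], [0.09, 2.62], [-3.14, 3.14]. Speed limits (rad/s): [2.57, 2.57, 3.14, 3.14, 3.14, 3.14].

INTERFACE

Orientations are given as a unit quaternion [w, x, y, z].
In Python, from plant import state, grab_frame, job_done, cut_out, place_of gives the robot as it stands.
- The arm moves only by the tool jog_arm, never from a script. Its argument "motion" is text: rows parted by semicolons, each of 7 numbers parted by spaces: the opening in per cent of the stroke, from 0 (shut) to 100 (fully open), then the shift along the tool's x, y, z as a fraction of full scale, then the turn, a rotation vector about the tool's x, y, z as a fraction of full scale. A call has exactly 5 rows; each row is the pose to reach, as a shift and turn from the pose commanded when the call began, along the tool's axes at that moment; what a row does not reach only later rows make up. Full scale, the value 1, is 50 cm for a shift and 1.5 rad for a turn. A row lasts 1/8 s, in which the tool goes at most 62.5 mm and 10.7 degrees, less where a joint would pass 70% of its speed; a pose out of reach is approached as far as the arm can. A call with a number of a shift or a turn outside -1 to 1 is refused whole. A call with a gripper value outside its range is refused whole. The fingers move at their own pace and stop on an object; the grip force is fixed at half the most. Time passes only in rows, so rows that repeat a pose let the fingers close, or fill a call up. It gives the time, the measured TCP pose, the force, the opening and the grip force at its end, in the units of the state.
- state(): the state, without advancing time (a new reading comes with each control period).
- grab_frame(name): name is "scene" or "top" or "wrist"; returns a dict with "color" (384x512x3 uint8, red, green, blue), "range_z" (384x512 float32, m along the optical axis (not along the pixel's ray), 0 where there is no reading), "intrinsics" (3x3 intrinsics, pixels), "world_from_camera" (4x4, takes a point from camera to world coordinates). Camera axes: x right, y up, looking along -z (the intrinsics and any distortion apply to the point x, -y, -z); pixel columns grow to the right and rows downward; lengths in m; the calibration is good to about 2 mm. A picture is of the moment at which its call begins.
- job_done(): hands the job in; it is judged then, once.
Trained networks look in the newest picture that a camera, given by its name, has taken for a name from the list of things; names that differ only in an ending like _2 or _b are one class to them, and where a whole thing is asked for, a point or a joint stands for the part that bears it (a point fixed in the world has none). Each returns a list of dicts, best first, with "p" (0 to 1); they miss things now and then, are a little off and sometimes report something else, mostly with a low value. They report only what shows in the picture. A call takes as long as a camera call. They do not tell look-alikes from the thing itself.
- cut_out(camera, thing): "pixels" (384x512 bool, what is visible of it).
- place_of(camera, thing): "at" ([x, y, z] in m, in world coordinates, good to about 4 mm: a listed point, or the origin of a listed thing).
The state is a dict: "time": time; "joint_pos": joint angles; "joint_vel": joint speeds; "joint_efforts": joint torques, N m; "tool_pos": TCP position; "tool_rot": TCP orientation; "contact_force": force on the tool from outside, world axes, zero at the start; "ft_torque": the same for the moment, N m; "gripper_width": opening from 0.0 (shut) to 1.0 (fully open); "grasp_force": force on a finger pad.
Only numpy, scipy, OpenCV 4.12 (cv2) and the standard library are available. Lean on these libraries where they do the work, as an engineer would, in place of code of your own. Each camera call takes 0.05 s, during which the arm holds its last target. There are 200 camera calls.

TASK

Put the three bearing-press adapters away on the hook: thread the biggest on first, flange first and pushed right back against the rubber buffer, then the middle one, then the small one, each pushed fully home so that it swallows the nose of the one behind it. The hook is an old one and not quite straight, so you will have to feel your way onto it; never load it or its stand with more than 20 N (about 2 kg). Let go of each one when it is home, drop none, and leave the other things on the bench where they are.

Things in the scene. Friction and masses are not known exactly. Their poses are not given: they have to be found in the camera images.
- big: Aluminium adapter: flange 66 mm wide, 14 mm thick; before it a nose 40 mm wide, 20 mm long; 16 mm through bore; rear face flat. Origin: bore axis at the rear face; x runs from nose to flange (flange x -14..0, nose -34..-14 mm). Starts on its rim at any place in the rack, nose level or up to 5 degrees low. 240 g, -25 to +30%.
- middle: Aluminium adapter: flange 59 mm wide, 14 mm thick; before it a nose 32 mm wide, 20 mm long; 16 mm through bore; rear face recessed, 44 mm wide, 8 mm deep, for big's nose (home: 26 mm before it). Origin: bore axis at the rear face; x runs from nose to flange (flange x -14..0, nose -34..-14 mm). Starts on its rim at any place in the rack, nose level or up to 5 degrees low. 160 g, -25 to +30%.
- small: Aluminium adapter: flange 52 mm wide, 14 mm thick; before it a nose 24 mm wide, 20 mm long; 16 mm through bore; rear face recessed, 36 mm wide, 8 mm deep, for middle's nose (home: 26 mm before it). Origin: bore axis at the rear face; x runs from nose to flange (flange x -14..0, nose -34..-14 mm). Starts on its rim at any place in the rack, nose level or up to 5 degrees low. 100 g, -25 to +30%.
- rack: Fixed grey plastic rack, foot 225 x 86 mm, origin under its centre. The adapters stand in it in a row along its x, noses towards -x, 64 mm apart, axes over y = 0, about 57 (small), 61 (middle), 65 mm (big) above the bench. Two bearers along x (|y| up to 16 mm) are 34 mm high; a 6 mm rod under each nose's end (|y| up to 8 mm) reaches 45 mm. Nothing else rises higher.
- stand: Fixed hook stand: 40 mm square aluminium post, 219 mm tall, on a steel foot 10 mm thick (x -100..50, y -55..55 mm). Origin: on the bench under the post; x points from the hook's tip to the post, so the hook sticks out towards -x. At its root is a rubber buffer, 32 mm wide, 10 mm thick, giving 1 mm per 8 N. Nothing here may carry over 20 N of contact force.
- hook_root (a point): Centre of the buffer's front face, 185 mm up, where the hook comes out; axes as the stand's. Hook: 8 mm steel rod towards -x, straight 116 mm, its end (to 128 mm) turned up 5.5 mm: the tip's top, 124 mm out, is 9.5 mm above the rod's centre line. True sideways, but sagged or bent up from here by up to 0.10 rad (tip 12 mm low or high), unmeasured. Tip springs 1 mm per 14 N.
- hex_keys: Bystander: three hex keys in a black holder, about 105 x 60 mm, 20 mm high, lying on the bench. Origin: under the holder.
- jar: Bystander: white jar with a red cap, 54 mm wide, 62 mm tall. Origin: centre of its underside.
- screwdriver: Bystander: orange-handled screwdriver, 200 mm long, lying. Origin: middle of its underside.
- drive_bar: Bystander: steel drive bar, 150 mm long, 20 mm thick, lying. Origin: middle of its underside.
- press_plate: Bystander: flat aluminium disc, 72 mm wide, 10 mm thick, with a hole but no nose, lying flat. Origin: centre of its underside.
There are look-alikes about, which are no part of the job. What is shaped like the middle but blue, green or turquoise is not meant.

How it is judged:
By the outcome, as a careful person would: the job done as asked, in the order asked, and still so for the second after the job is handed in, with the robot touching nothing.
It also fails if it takes over 72 s, if anything falls off the work surface, if the arm or the gripper's body presses on something with over 40 N, if the wrist force passes 120 N, or if a joint passes its speed limit or range.

## Working session

There is one attempt and no reset: what is moved stays moved. The work goes in short steps, Python scripts to look and compute and a tool call to move; the robot and the scene stay as the last step left them, time stands still between calls to the robot, and variables do not carry over. Pictures are saved under pics/ and viewed, at most 10 in all, crops included, and the job is handed in when it is done.

Besides the shell and the picture viewer there is one more tool, called after "Request:" as name(argument=value, ...), one argument or row to a line, values as JSON. jog_arm: Moves the arm, as the interface text tells. Shift numbers are shares of 50 cm and turn numbers shares of 1.5 rad, none past 1 either way. Its arguments: {"type":"object","properties":{"motion":{"type":"string"}},"required":["motion"]}

```bash
mkdir -p pics; ls
cat > h.py <<'E'
import numpy as np, cv2
from plant import state, grab_frame, job_done, cut_out, place_of
from scipy.spatial.transform import Rotation as R
def cloud(f):
    K=np.array(f["intrinsics"]);z=f["range_z"];v,u=np.mgrid[:z.shape[0],:z.shape[1]]
    p=np.stack([(u-K[0,2])/K[0,0]*z,-(v-K[1,2])/K[1,1]*z,-z],-1)
    T=np.array(f["world_from_camera"]);w=p@T[:3,:3].T+T[:3,3];w[z==0]=np.nan;return w
def save(f,n): cv2.imwrite(n,f["color"][...,::-1])
E
python3 - <<'E'
from h import *
s=state();print({k:np.round(v,3).tolist() for k,v in s.items()})
for c in("scene","top"):
    f=grab_frame(c);save(f,f"pics/{c}0.png");np.savez(f"{c}0.npz",**f)
    for t in("big","middle","small","rack","stand","hook_root"):
        print(c,t,[(np.round(d["at"],3).tolist(),round(d["p"],2)) for d in place_of(c,t)])
E
```

```text
pics
{'time': 0.0, 'joint_pos': [1.069, 0.053, 1.614, 0.0, 1.476, -0.119], 'joint_vel': [0.002, -0.0, -0.001, 0.002, 0.0, -0.001], 'joint_efforts': [0.0, -39.368, -37.018, -0.0, 0.007, -0.0], 'tool_pos': [0.233, 0.579, 0.23], 'tool_rot': [-0.0, 0.19, 0.982, -0.001], 'contact_force': [-0.128, -0.034, -0.148], 'ft_torque': [-0.002, -0.025, 0.074], 'grasp_force': 0.0, 'gripper_width': 0.999}
scene big [([0.555, -0.242, 0.065], 0.9)]
scene middle [([0.66, -0.15, 0.038], 0.8), ([0.438, -0.158, 0.032], 0.77), ([0.552, -0.113, 0.065], 0.72), ([0.33, -0.122, 0.033], 0.52), ([0.702, -0.265, 0.002], 0.37)]
scene small [([0.55, -0.174, 0.059], 0.52)]
scene rack [([0.556, -0.184, -0.001], 0.95)]
scene stand [([0.525, 0.258, 0.001], 0.95)]
scene hook_root [([0.519, 0.225, 0.183], 0.95)]
top big [([0.557, -0.237, 0.062], 0.9)]
top middle [([0.438, -0.154, 0.03], 0.92), ([0.661, -0.146, 0.032], 0.85), ([0.328, -0.124, 0.034], 0.76), ([0.556, -0.113, 0.06], 0.69)]
top small [([0.556, -0.175, 0.053], 0.77)]
top rack [([0.555, -0.182, -0.0], 0.74)]
top stand [([0.529, 0.255, -0.002], 0.57)]
top hook_root [([0.52, 0.226, 0.185], 0.77)]
```

View pics/scene0.png

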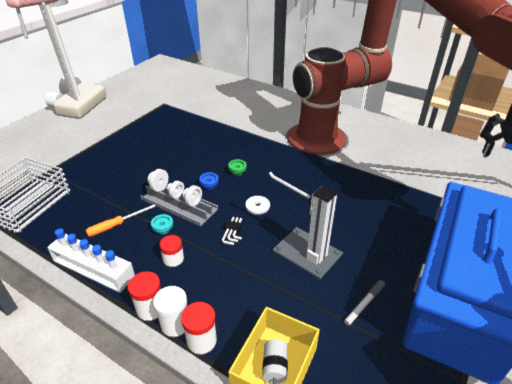

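View pics/top0.png

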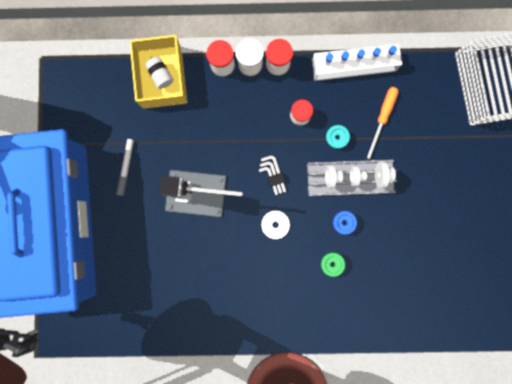

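Run:
```python
from h import *
f=np.load("top0.npz");g=np.load("scene0.npz")
a=cv2.resize(f["color"][150:205,300:410],None,fx=5,fy=5,interpolation=2)
b=cv2.resize(g["color"][160:230,130:225],None,fx=5,fy=5,interpolation=2)
c=cv2.resize(f["color"][165:220,150:250],None,fx=5,fy=5,interpolation=2)
im=np.zeros((600,800,3),np.uint8)
for im_,x,y in((cv2.resize(a,(440,220)),0,0),(cv2.resize(b,(400,295)),0,225),(cv2.resize(c,(355,200)),443,0)):
    im[y:y+im_.shape[0],x:x+im_.shape[1]]=im_
cv2.imwrite("pics/crop1.png",im[...,::-1])
w=cloud(f)
print(f["intrinsics"],f["world_from_camera"])
# hook strip from top and scene
for n,q in(("top",w),("scene",cloud(g))):
    m=(abs(q[...,0]-.522)<.05)&(q[...,1]>.07)&(q[...,1]<.235)&(q[...,2]>.12)
    p=q[m];print(n,len(p))
    for y0 in np.arange(.07,.235,.01):
        k=p[abs(p[:,1]-y0-.005)<.005]
        if len(k):print(round(y0+.005,3),len(k),np.round(np.median(k,0),4),np.round(k[:,2].max(),4))
```

```text
[[463.55082744   0.         253.92755575]
 [  0.         463.55082744 188.12864851]
 [  0.           0.           1.        ]] [[-0.01531968  0.99717721 -0.07350451  0.44000919]
 [-0.9998178  -0.01611446 -0.01023175  0.06157418]
 [-0.01138735  0.07333437  0.9972424   1.22856828]
 [ 0.          0.          0.          1.        ]]
top 296
0.105 15 [0.5033 0.1055 0.2004] 0.2044
0.115 18 [0.5048 0.1146 0.1965] 0.1998
0.125 12 [0.5061 0.1247 0.1959] 0.1974
0.135 20 [0.5073 0.1348 0.1949] 0.1979
0.145 13 [0.5088 0.1438 0.1941] 0.1955
0.155 19 [0.509  0.1552 0.1917] 0.1954
0.165 14 [0.5113 0.1644 0.1923] 0.1947
0.175 15 [0.512  0.1756 0.1904] 0.1965
0.185 17 [0.514  0.1844 0.1902] 0.1949
0.195 14 [0.5143 0.1958 0.1897] 0.1943
0.205 18 [0.5167 0.205  0.1893] 0.1939
0.215 13 [0.5169 0.2156 0.1892] 0.193
0.225 53 [0.5195 0.2261 0.192 ] 0.2028
0.235 55 [0.5231 0.2332 0.2007] 0.217
scene 198
0.095 1 [0.5075 0.0997 0.2002] 0.2002
0.105 14 [0.5101 0.1053 0.199 ] 0.2012
0.115 10 [0.511  0.1142 0.1942] 0.1966
0.125 15 [0.5124 0.1238 0.1931] 0.1971
0.135 11 [0.5128 0.1345 0.193 ] 0.1962
0.145 14 [0.5152 0.145  0.1927] 0.1948
0.155 12 [0.5169 0.1549 0.1915] 0.1953
0.165 13 [0.517  0.1651 0.191 ] 0.1943
0.175 12 [0.5191 0.1747 0.1892] 0.1936
0.185 14 [0.5202 0.1841 0.1894] 0.1944
0.195 13 [0.5208 0.1957 0.1888] 0.1918
0.205 13 [0.522  0.2036 0.1885] 0.1908
0.215 12 [0.5232 0.2152 0.1878] 0.189
0.225 22 [0.5362 0.226  0.1897] 0.1991
0.235 22 [0.5429 0.2336 0.186 ] 0.2142
```

View pics/crop1.png

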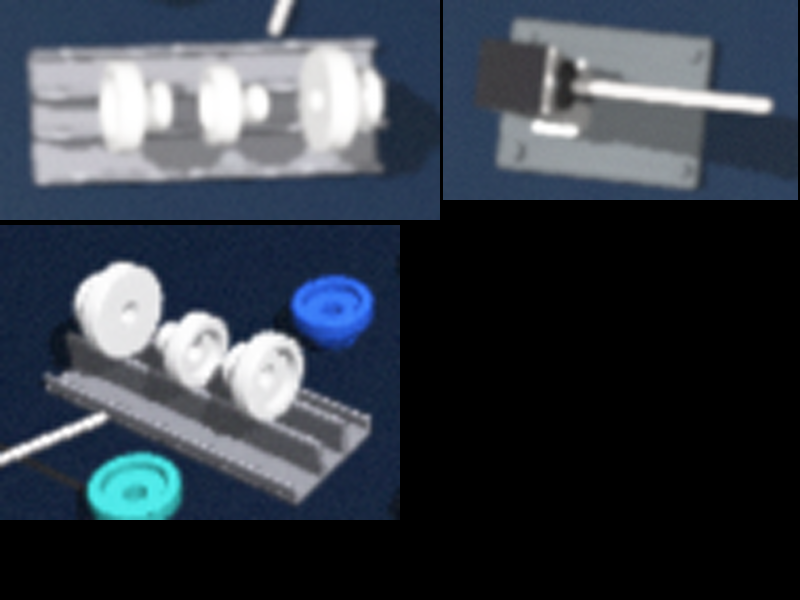

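```bash
cat >> h.py <<'E'
def pose():
    s=state();q=s["tool_rot"];return np.array(s["tool_pos"]),R.from_quat([q[1],q[2],q[3],q[0]])
def row(p,Rt,show=True,base=None):
    "jog fractions from current (or base) pose to TCP p, rotation Rt"
    p0,R0=base or pose();d=R0.inv().apply(np.array(p)-p0)/.5;t=(R0.inv()*Rt).as_rotvec()/1.5
    if show:print("ROW",np.round(d,4),np.round(t,4),"mm",round(np.linalg.norm(d)*500,1),"deg",round(np.linalg.norm(t)*86,1))
    return d,t
def tool(ydir,pitch=0):
    """tool z down; adapter axis a (unit, world angle ydir deg); tool y = horizontal perpendicular, x = -a.
    pitch>0 : nose end (-a) raised, rad"""
    c,s=np.cos(np.deg2rad(ydir)),np.sin(np.deg2rad(ydir))
    a=np.array([c*np.cos(pitch),s*np.cos(pitch),-np.sin(pitch)])
    y=np.array([s,-c,0.]);x=-a;z=np.cross(x,y);return R.from_matrix(np.stack([x,y,z],1))
E
python3 - <<'E'
from h import *
f=grab_frame("wrist");p,Q=pose();T=f["world_from_camera"]
print(f["intrinsics"]);print("cam in tool",np.round(Q.inv().apply(T[:3,3]-p),4));print(np.round(Q.inv().as_matrix()@T[:3,:3],3))
t=tool(83);print(np.round(t.as_matrix(),3));row([.51,.16,.40],t)
# rack from top cloud: objects >.05 high
for n in("top","scene"):
    g=np.load(n+"0.npz");q=cloud(g);
    m=(abs(q[...,0]-.556)<.05)&(q[...,1]>-.3)&(q[...,1]<-.06)&(q[...,2]>.05);k=q[m]
    for y0 in np.arange(-.29,-.08,.006):
        j=k[abs(k[:,1]-y0)<.003]
        if len(j)>2:print(n,round(y0,3),len(j),np.round([j[:,0].min(),j[:,0].max(),j[:,2].max()],3))
E
```

```text
[[325.64847808   0.         252.18364491]
 [  0.         325.64847808 190.77476819]
 [  0.           0.           1.        ]]
cam in tool [ 0.0679  0.0007 -0.1431]
[[ 0.     0.963  0.269]
 [ 1.    -0.    -0.   ]
 [-0.     0.269 -0.963]]
[[-0.122  0.993  0.   ]
 [-0.993 -0.122  0.   ]
 [ 0.     0.     1.   ]]
ROW [-0.8266 -0.5722 -0.3373] [-1.2760e+00  1.6608e+00  1.0000e-04] mm 530.2 deg 180.1
top -0.272 34 [0.535 0.573 0.084]
top -0.266 41 [0.535 0.573 0.084]
top -0.26 13 [0.536 0.57  0.086]
top -0.254 49 [0.523 0.585 0.099]
top -0.248 64 [0.523 0.586 0.099]
top -0.242 149 [0.523 0.586 0.104]
top -0.236 27 [0.53  0.585 0.07 ]
top -0.206 17 [0.542 0.566 0.072]
top -0.2 20 [0.542 0.562 0.073]
top -0.194 20 [0.542 0.562 0.073]
top -0.188 23 [0.528 0.578 0.084]
top -0.182 49 [0.527 0.578 0.087]
top -0.176 64 [0.527 0.578 0.084]
top -0.146 13 [0.538 0.565 0.077]
top -0.14 30 [0.538 0.565 0.077]
top -0.134 27 [0.538 0.565 0.078]
top -0.128 22 [0.527 0.578 0.092]
top -0.122 57 [0.523 0.581 0.094]
top -0.116 56 [0.523 0.577 0.093]
top -0.11 31 [0.523 0.58  0.089]
scene -0.272 14 [0.557 0.578 0.083]
scene -0.266 7 [0.564 0.58  0.082]
scene -0.254 25 [0.547 0.591 0.098]
scene -0.248 47 [0.537 0.592 0.098]
scene -0.242 171 [0.526 0.593 0.096]
scene -0.236 27 [0.534 0.592 0.085]
scene -0.206 10 [0.55  0.571 0.068]
scene -0.2 8 [0.559 0.569 0.068]
scene -0.188 14 [0.548 0.581 0.081]
scene -0.182 57 [0.537 0.584 0.083]
scene -0.176 59 [0.532 0.583 0.081]
scene -0.17 3 [0.573 0.581 0.079]
scene -0.146 8 [0.55  0.57  0.074]
scene -0.14 17 [0.551 0.573 0.075]
scene -0.128 15 [0.538 0.58  0.087]
scene -0.122 72 [0.533 0.586 0.09 ]
scene -0.116 74 [0.527 0.587 0.091]
scene -0.11 31 [0.529 0.585 0.089]
```

```bash
sed -i 's/x=-a;z=np.cross/x=a;z=np.cross/; s/x = -a/x = a/' h.py
python3 - <<'E'
from h import *
p,Q=pose()
row([.233,.58,.33],Q);t=tool(83);row([.51,.155,.30],t);print(np.round(t.as_matrix(),2))
E
```

```text
ROW [ 1.000e-03  1.000e-04 -1.973e-01] [0. 0. 0.] mm 98.6 deg 0.0
ROW [-0.8304 -0.5815 -0.1373] [ 1.000e-04 -0.000e+00  8.735e-01] mm 511.5 deg 75.1
[[ 0.12  0.99  0.  ]
 [ 0.99 -0.12  0.  ]
 [ 0.    0.   -1.  ]]
```

Request:
jog_arm(
  motion="100 0 0 -0.12 0 0 0.12; 100 0 -0.05 -0.2 0 0 0.24; 100 -0.10 -0.10 -0.2 0 0 0.36; 100 -0.2 -0.16 -0.2 0 0 0.48; 100 -0.3 -0.22 -0.19 0 0 0.60",
)

```text
time: 1.38
tool_pos: [0.3324, 0.4205, 0.3271]
tool_rot: [0.0, 0.6, 0.8, 0.001]
contact_force: [1.5, 1.7, -0.1]
gripper_width: 1.0
grasp_force: 0.0
```

Run:
```python
from h import *
print(pose()[0]);row([.51,.155,.30],tool(83))
```

```text
[0.33235929 0.42050341 0.32710903]
ROW [-0.6091  0.1928  0.0541] [ 0.0011 -0.0007  0.27  ] mm 320.6 deg 23.2
```

Request:
jog_arm(
  motion="100 -0.12 0.04 0 0 0 0.1; 100 -0.24 0.08 0.0 0 0 0.2; 100 -0.36 0.12 0.02 0 0 0.27; 100 -0.48 0.155 0.04 0 0 0.27; 100 -0.59 0.19 0.054 0 0 0.27",
)

```text
time: 2.0
tool_pos: [0.5071, 0.164, 0.2992]
tool_rot: [0.0, 0.747, 0.665, 0.0]
contact_force: [0.3, -0.2, -0.0]
gripper_width: 1.0
grasp_force: 0.0
```

```bash
cat >> h.py <<'E'
def hookfit(f,show=True):
    q=cloud(f);m=(abs(q[...,0]-.512)<.04)&(q[...,1]>.08)&(q[...,1]<.24)&(q[...,2]>.165)&(q[...,2]<.23)
    k=q[m];b=[]
    for y0 in np.arange(.085,.24,.006):
        j=k[abs(k[:,1]-y0)<.003]
        if len(j)>4:
            xm=(np.percentile(j[:,0],2)+np.percentile(j[:,0],98))/2;c=j[abs(j[:,0]-xm)<.0018]
            if len(c): b.append([xm,y0,np.median(c[:,2]),np.ptp(j[:,0]),len(j)])
    return np.array(b)
E
python3 - <<'E'
from h import *
p,Q=pose();print(p,np.round(Q.as_matrix(),3).tolist());f=grab_frame("wrist");np.savez("w1.npz",**f);save(f,"pics/w1.png")
print(np.round(hookfit(f),4))
E
```

```text
[0.50711722 0.16397128 0.29918072] [[0.117, 0.993, 0.001], [0.993, -0.117, 0.0], [0.0, 0.001, -1.0]]
[[5.067e-01 1.030e-01 2.025e-01 7.700e-03 5.200e+01]
 [5.072e-01 1.090e-01 1.998e-01 8.200e-03 9.200e+01]
 [5.079e-01 1.150e-01 1.969e-01 8.000e-03 6.900e+01]
 [5.085e-01 1.210e-01 1.963e-01 8.000e-03 7.200e+01]
 [5.093e-01 1.270e-01 1.961e-01 8.100e-03 7.200e+01]
 [5.099e-01 1.330e-01 1.955e-01 7.900e-03 6.900e+01]
 [5.106e-01 1.390e-01 1.953e-01 7.900e-03 7.000e+01]
 [5.114e-01 1.450e-01 1.948e-01 7.900e-03 6.900e+01]
 [5.124e-01 1.510e-01 1.942e-01 7.100e-03 6.600e+01]
 [5.135e-01 1.570e-01 1.938e-01 7.800e-03 7.200e+01]
 [5.141e-01 1.630e-01 1.936e-01 7.800e-03 7.600e+01]
 [5.148e-01 1.690e-01 1.934e-01 7.800e-03 7.300e+01]
 [5.155e-01 1.750e-01 1.927e-01 7.900e-03 7.900e+01]
 [5.161e-01 1.810e-01 1.923e-01 7.700e-03 7.500e+01]
 [5.168e-01 1.870e-01 1.918e-01 7.700e-03 7.700e+01]
 [5.175e-01 1.930e-01 1.915e-01 7.600e-03 7.800e+01]
 [5.181e-01 1.990e-01 1.910e-01 7.600e-03 7.800e+01]
 [5.191e-01 2.050e-01 1.910e-01 8.500e-03 8.100e+01]
 [5.199e-01 2.110e-01 1.904e-01 8.400e-03 8.900e+01]
 [5.206e-01 2.170e-01 1.897e-01 8.400e-03 8.900e+01]
 [5.264e-01 2.230e-01 1.877e-01 1.950e-02 1.090e+02]
 [5.226e-01 2.290e-01 2.011e-01 3.110e-02 3.270e+02]
 [5.253e-01 2.350e-01 2.131e-01 3.650e-02 4.700e+02]]
```

View pics/w1.png

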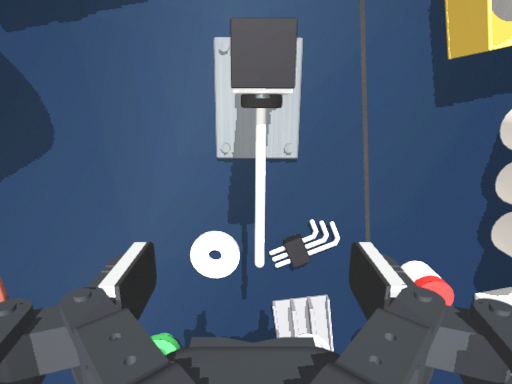

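Run:
```python
from h import *
row([.552,-.142,.27],tool(91))
```

```text
ROW [-0.5848  0.1576  0.0584] [ 0.0006  0.0036 -0.0942] mm 304.2 deg 8.1
```

Request:
jog_arm(
  motion="100 -0.117 0.032 0 0 0 -0.02; 100 -0.234 0.064 0.01 0 0 -0.04; 100 -0.35 0.095 0.03 0 0 -0.06; 100 -0.467 0.127 0.05 0 0 -0.08; 100 -0.585 0.158 0.058 0 0.003 -0.094",
)

```text
time: 2.68
tool_pos: [0.5505, -0.1355, 0.2698]
tool_rot: [-0.002, 0.698, 0.716, 0.002]
contact_force: [1.1, 0.5, 0.8]
gripper_width: 0.999
grasp_force: 0.0
```

Run:
```python
from h import *
p,Q=pose();print(p,np.round(Q.as_matrix(),3).tolist());f=grab_frame("wrist");np.savez("w2.npz",**f);save(f,"pics/w2.png")
q=cloud(f);m=(abs(q[...,0]-.556)<.045)&(q[...,1]>-.31)&(q[...,1]<-.08)&(q[...,2]>.05);k=q[m]
for y0 in np.arange(-.292,-.09,.003):
    j=k[abs(k[:,1]-y0)<.0015]
    if len(j)>8:
        xm=(j[:,0].min()+j[:,0].max())/2
        print(round(y0,3),len(j),np.round([xm,np.ptp(j[:,0]),np.median(np.sort(j[:,2])[-8:])],4))
```

```text
[ 0.5504898  -0.13545271  0.2697823 ] [[-0.025, 1.0, -0.0], [1.0, 0.025, 0.005], [0.005, 0.0, -1.0]]
-0.274 30 [0.5552 0.0329 0.0826]
-0.271 68 [0.5578 0.0381 0.083 ]
-0.268 71 [0.5571 0.0366 0.0834]
-0.265 46 [0.5594 0.029  0.0836]
-0.256 20 [0.5554 0.0435 0.0965]
-0.253 115 [0.5563 0.0637 0.0978]
-0.25 133 [0.5573 0.0655 0.0982]
-0.247 136 [0.5571 0.0653 0.0982]
-0.244 174 [0.557  0.065  0.0985]
-0.241 716 [0.557  0.0654 0.0979]
-0.238 359 [0.5572 0.0644 0.0762]
-0.205 44 [0.5566 0.022  0.0688]
-0.202 48 [0.5565 0.022  0.069 ]
-0.199 48 [0.5564 0.0219 0.0693]
-0.196 52 [0.5563 0.0219 0.0687]
-0.193 28 [0.5568 0.0206 0.0691]
-0.187 60 [0.5553 0.0498 0.0827]
-0.184 115 [0.5554 0.0499 0.0828]
-0.181 120 [0.5558 0.051  0.0831]
-0.178 116 [0.5558 0.0509 0.083 ]
-0.175 195 [0.5556 0.0508 0.0833]
-0.172 101 [0.556  0.0498 0.0799]
-0.145 99 [0.5672 0.0545 0.3084]
-0.142 298 [0.5705 0.061  0.3401]
-0.139 267 [0.5702 0.0606 0.3128]
-0.136 299 [0.5671 0.0545 0.3155]
-0.133 388 [0.553  0.0839 0.3513]
-0.13 546 [0.5532 0.0844 0.352 ]
-0.127 903 [0.5559 0.0897 0.3558]
-0.124 7637 [0.5559 0.0897 0.3596]
-0.121 2457 [0.556  0.09   0.3632]
-0.118 8776 [0.556  0.0899 0.3659]
-0.115 1286 [0.5579 0.0643 0.3674]
-0.112 190 [0.5545 0.0582 0.0903]
-0.109 23 [0.5577 0.05   0.0635]
```

```bash
cat >> h.py <<'E'
def grasp(G,ang,pitch,d,back=0):
    t=tool(ang,pitch);return np.array(G)+(d-back)*t.as_matrix()[:,2],t
E
python3 - <<'E'
from h import *
print(row(*grasp([.557,-.247,.065],91.2,-.2,.024,.10)))
print(row(*grasp([.557,-.247,.065],91.2,-.2,.024,.0)))
E
```

```text
ROW [-0.2399  0.0093  0.2591] [-0.0006  0.1335 -0.0013] mm 176.6 deg 11.5
(array([-0.23989914,  0.00931183,  0.25912388]), array([-0.00056001,  0.13351165, -0.00128719]))
ROW [-0.2001  0.0094  0.4551] [-0.0006  0.1335 -0.0013] mm 248.6 deg 11.5
(array([-0.20011271,  0.00944018,  0.45512649]), array([-0.00056001,  0.13351165, -0.00128719]))
```

Request:
jog_arm(
  motion="100 -0.1 0.003 0.06 0 0.05 0; 100 -0.19 0.006 0.14 0 0.11 0; 100 -0.24 0.009 0.24 0 0.133 0; 100 -0.23 0.009 0.31 0 0.133 0; 100 -0.22 0.009 0.36 0 0.133 0",
)

```text
time: 3.35
tool_pos: [0.557, -0.2426, 0.0874]
tool_rot: [-0.074, 0.695, 0.711, 0.071]
contact_force: [0.8, 0.2, -0.4]
gripper_width: 1.0
grasp_force: 0.0
```

Run:
```python
from h import *
print(pose()[0]);row(*grasp([.557,-.247,.065],91.2,-.2,.024,.0))
f=grab_frame("wrist");np.savez("w3.npz",**f)
q=cloud(f);m=(abs(q[...,0]-.556)<.045)&(q[...,1]>-.31)&(q[...,1]<-.08)&(q[...,2]>.05)&(q[...,2]<.11);k=q[m]
for y0 in np.arange(-.292,-.09,.003):
    j=k[abs(k[:,1]-y0)<.0015]
    if len(j)>8:
        xm=(j[:,0].min()+j[:,0].max())/2;c=j[abs(j[:,0]-.5565)<.003]
        print(round(y0,3),len(j),np.round([xm,np.ptp(j[:,0]),np.median(c[:,2]) if len(c) else 0],4))
```

```text
[ 0.55698204 -0.24258572  0.08735226]
ROW [-0.018   0.0001  0.09  ] [-0.0017 -0.0038  0.0008] mm 45.9 deg 0.4
-0.274 209 [0.5572 0.0373 0.0822]
-0.271 401 [0.5571 0.0394 0.0829]
-0.268 401 [0.557  0.0392 0.083 ]
-0.265 388 [0.557  0.0389 0.0831]
-0.262 299 [0.557  0.0368 0.0836]
-0.256 295 [0.5579 0.0861 0.0971]
-0.253 815 [0.5578 0.0861 0.0975]
-0.25 851 [0.5578 0.0864 0.0977]
-0.247 852 [0.5578 0.0863 0.0981]
-0.244 937 [0.5576 0.0864 0.0979]
-0.241 2303 [0.5576 0.0861 0.0835]
-0.238 805 [0.5575 0.0863 0.0554]
-0.235 72 [0.556 0.09  0.   ]
-0.208 66 [0.5556 0.0218 0.0677]
-0.205 235 [0.5562 0.0229 0.0684]
-0.202 232 [0.5561 0.0229 0.0684]
-0.199 243 [0.556  0.0229 0.0684]
-0.196 228 [0.556  0.0227 0.0684]
-0.193 238 [0.5559 0.0228 0.0686]
-0.19 245 [0.5558 0.0227 0.0685]
-0.187 779 [0.5558 0.0506 0.0819]
-0.184 573 [0.5557 0.0509 0.0826]
-0.181 583 [0.5557 0.0507 0.0828]
-0.178 577 [0.5554 0.0507 0.0828]
-0.175 472 [0.5554 0.0507 0.0826]
-0.145 736 [0.5547 0.0312 0.0738]
-0.142 483 [0.555  0.0309 0.0746]
-0.139 388 [0.555  0.0309 0.0753]
-0.136 363 [0.5549 0.0308 0.0756]
-0.133 380 [0.5548 0.0308 0.076 ]
-0.13 382 [0.5547 0.0308 0.0759]
-0.127 1575 [0.5541 0.0553 0.0789]
-0.124 753 [0.5547 0.0587 0.    ]
-0.121 60 [0.5547 0.0577 0.    ]
```

Request:
jog_arm(
  motion="100 -0.009 0 0.045 0 0 0; 100 -0.018 0 0.088 0 -0.003 0; 100 -0.018 0 0.09 0 -0.003 0; 0 -0.018 0 0.09 0 -0.003 0; 0 -0.018 0 0.09 0 -0.003 0",
)

```text
time: 4.03
tool_pos: [0.5573, -0.2433, 0.0463]
tool_rot: [-0.072, 0.695, 0.712, 0.069]
contact_force: [-7.5, 0.7, 7.1]
gripper_width: 0.721
grasp_force: 64.9
```

Request:
jog_arm(
  motion="0 0 0 0 0 0 0; 0 0 0 0 0 0 0; 0 0 0 0 0 0 0; 0 0.01 0 -0.06 0 0 0; 0 0.02 0 -0.12 0 0 0",
)

```text
time: 4.65
tool_pos: [0.5578, -0.2448, 0.1057]
tool_rot: [-0.071, 0.695, 0.712, 0.07]
contact_force: [-0.5, -0.5, -2.7]
gripper_width: 0.725
grasp_force: 67.1
```

```bash
cat >> h.py <<'E'
def held(f,y,lo=-.05,hi=.03):
    "profile of held adapter in tool frame: tool x bins, mid y, width, top z"
    p,Q=pose();q=Q.inv().apply((cloud(f)-p).reshape(-1,3));k=q[(abs(q[:,1])<.036)&(q[:,0]>lo)&(q[:,0]<hi)&(q[:,2]>-.075)&(q[:,2]<.02)]
    for x0 in np.arange(lo,hi,.003):
        j=k[abs(k[:,0]-x0)<.0015]
        if len(j)>15:
            c=j[abs(j[:,1])<.003];print("x%.1f"%(x0*1e3),len(j),"ymid %.2f w %.1f"%((j[:,1].min()+j[:,1].max())*500,np.ptp(j[:,1])*1e3),"ztop",np.round(np.median(c[:,2])*1e3,2) if len(c)>5 else None)
E
python3 - <<'E'
from h import *
f=grab_frame("wrist");save(f,"pics/w4.png");held(f,0)
E
```

```text
x-23.0 44 ymid -2.13 w 39.3 ztop None
x-20.0 145 ymid -2.20 w 39.1 ztop None
x-17.0 500 ymid -2.01 w 37.0 ztop -34.98
x-14.0 589 ymid -1.85 w 33.9 ztop -34.76
x-11.0 234 ymid -1.83 w 62.3 ztop -34.28
x-8.0 104 ymid 1.40 w 68.9 ztop None
x-5.0 110 ymid -1.85 w 62.6 ztop None
x-2.0 596 ymid -0.16 w 69.0 ztop -46.03
x1.0 1508 ymid -1.88 w 67.4 ztop -46.24
x4.0 2051 ymid -0.90 w 68.0 ztop -44.99
x7.0 3891 ymid -1.12 w 69.2 ztop -5.86
x10.0 6564 ymid -0.90 w 70.2 ztop -42.79
x13.0 4046 ymid -0.00 w 72.0 ztop -72.16
x16.0 512 ymid 0.11 w 71.8 ztop None
x19.0 2799 ymid -1.62 w 68.5 ztop None
```

View pics/w4.png

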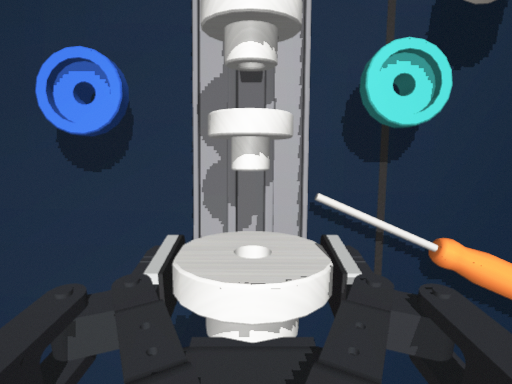

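```bash
cat >> h.py <<'E'
def rear(f,box,seed=0,tol=.0015):
    "fit rear-face plane in tool frame within pixel box u0,u1,v0,v1; bore centre from hole"
    p,Q=pose();q=Q.inv().apply((cloud(f)-p).reshape(-1,3)).reshape(384,512,3);u0,u1,v0,v1=box
    k=q[v0:v1,u0:u1].reshape(-1,3);k=k[np.isfinite(k[:,0])];rng=np.random.default_rng(seed);best=None
    for _ in range(600):
        a=k[rng.choice(len(k),3,False)];n=np.cross(a[1]-a[0],a[2]-a[0]);l=np.linalg.norm(n)
        if l<1e-6:continue
        n/=l
        if abs(n[0])<.75:continue
        i=abs((k-a[0])@n)<tol
        if best is None or i.sum()>best.sum():best=i
    g=k[best];c=g.mean(0);n=np.linalg.svd(g-c,full_matrices=False)[2][2];n*=np.sign(n[0])
    print("n",np.round(n,4),"pitch rel (nose up +) %.3f"%np.arctan2(n[2],n[0]),"yaw rel %.3f"%np.arctan2(n[1],n[0]),"inliers",len(g),"rms",np.std((g-c)@n))
    print("ext y",np.round([g[:,1].min(),g[:,1].max()],4),"ext z",np.round([g[:,2].min(),g[:,2].max()],4),"c",np.round(c,4))
    return c,n,g,q
E
python3 - <<'E'
from h import *
f=grab_frame("wrist");c,n,g,q=rear(f,(172,333,234,285))
K=f["intrinsics"];T=f["world_from_camera"];p,Q=pose()
# hole: darkest / non-plane pixels near; ray-plane intersect of ellipse centre
im=f["color"][240:266,225:282].mean(2);print(np.round(im[::2,::4]).astype(int))
import pickle
def ray(u,v):
    d=np.array([(u-K[0,2])/K[0,0],-(v-K[1,2])/K[1,1],-1]);d=Q.inv().apply(T[:3,:3]@d);o=Q.inv().apply(T[:3,3]-p);return o+d*((c-o)@n)/(d@n)
for u,v in((253,252),(253,247),(253,257),(235,252),(271,252),(253,234),(253,283),(173,258),(332,258)):print(u,v,np.round(ray(u,v)*1e3,2))
E
```

```text
n [0.9931 0.0063 0.1171] pitch rel (nose up +) 0.117 yaw rel 0.006 inliers 6925 rms 0.0003992162454607841
ext y [-0.0308  0.0316] ext z [-0.0523  0.0073] c [ 0.009   0.0004 -0.0277]
[[194 194 194 194 194 194 192 192 192 193 192 192 192 193 193]
 [197 197 197 196 196 194 195 194 195 197 197 196 195 195 196]
 [194 195 194 194 194 195 194 194 194 195 194 193 194 194 193]
 [193 194 194 194 210 238 247 249 247 230 194 194 193 195 195]
 [193 193 193 193 228 245 250 252 251 245 225 193 193 194 192]
 [194 192 187 195 229 244 249 251 251 245 225 178 194 194 196]
 [196 196 186 194 231 244 249 251 250 244 227 176 195 195 194]
 [195 194 195 195 231 245 249 251 250 245 227 163 193 195 196]
 [195 196 195 196 228 245 250 251 250 245 218 198 197 197 196]
 [194 196 195 195 196 205 219 225 218 206 197 196 197 197 197]
 [198 198 197 197 197 196 197 198 196 196 196 196 197 196 196]
 [191 191 191 190 191 192 192 191 191 190 191 190 192 191 191]
 [195 195 196 195 193 195 195 194 194 195 194 195 194 195 194]]
253 252 [  8.16   0.6  -20.5 ]
253 247 [  7.41   0.61 -14.11]
253 257 [  8.85   0.6  -26.34]
235 252 [  8.23  -6.88 -20.64]
271 252 [  8.1    8.11 -20.35]
253 234 [5.07 0.64 5.69]
253 283 [ 11.65   0.57 -50.11]
173 258 [  9.25 -30.88 -28.02]
332 258 [  8.72  31.96 -26.88]
```

```bash
cat >> h.py <<'E'
ROOT=np.array([.5206+.1245*.009,.226,.1857-.0706*.009]);HA=np.array([.1245,1,-.0706]);HA/=np.linalg.norm(HA)
HUP=np.cross(np.cross(HA,[0,0,1]),HA);HUP/=np.linalg.norm(HUP);HLAT=np.cross(HA,HUP)
HANG=np.rad2deg(np.arctan2(1,.1245));HP=.0701
def at(s,off,C,prel,yrel,lat=0,dp=0):
    "TCP pose putting rear-face bore centre C (tool frame) at hook s (m from buffer), off above rod line, bore along rod"
    t=tool(HANG+np.rad2deg(yrel),HP-prel+dp);return ROOT-s*HA+off*HUP+lat*HLAT-t.apply(C),t
def where(C):
    p,Q=pose();P=p+Q.apply(C)-ROOT;return np.round(np.array([-P@HA,P@HUP,P@HLAT])*1e3,2)
E
python3 - <<'E'
from h import *
C=np.array([8.3,.5,-21.5])/1e3
row(*at(.145,.00275,C,.117,.006)); print(at(.145,.00275,C,.117,.006)[0],pose()[0],HLAT)
E
```

```text
ROW [ 0.6605 -0.0998 -0.0061] [-0.006  -0.0982  0.0945] mm 334.0 deg 11.7
[0.50252092 0.07547985 0.17607612] [ 0.560687   -0.24668999  0.10986798] [ 0.99233882 -0.12354618  0.        ]
```

Request:
jog_arm(
  motion="0 0.02 0 -0.1 0 0 0; 0 0.13 -0.02 -0.12 0 -0.02 0.02; 0 0.25 -0.04 -0.1 0 -0.05 0.05; 0 0.36 -0.06 -0.07 0 -0.08 0.08; 0 0.47 -0.08 -0.04 -0.006 -0.098 0.094",
)

```text
time: 5.38
tool_pos: [0.5115, -0.0175, 0.1699]
tool_rot: [-0.02, 0.747, 0.664, 0.016]
contact_force: [-0.1, 0.6, -2.6]
gripper_width: 0.721
grasp_force: 67.5
```

Run:
```python
from h import *
C=np.array([8.3,.5,-21.5])/1e3
row(*at(.145,.00275,C,.117,.006));print(pose()[0])
```

```text
ROW [ 0.1828 -0.0398 -0.0026] [-0.0055 -0.0028 -0.0003] mm 93.6 deg 0.5
[ 0.5115249  -0.0174573   0.16993596]
```

Request:
jog_arm(
  motion="0 0.06 -0.012 -0.001 -0.002 -0.001 0; 0 0.12 -0.026 -0.002 -0.005 -0.003 0; 0 0.17 -0.037 -0.0026 -0.0055 -0.003 0; 0 0.183 -0.04 -0.0026 -0.0055 -0.003 0; 0 0.183 -0.04 -0.0026 -0.0055 -0.003 0",
)

```text
time: 6.0
tool_pos: [0.503, 0.0736, 0.1764]
tool_rot: [-0.016, 0.747, 0.664, 0.017]
contact_force: [-0.1, -0.3, -2.3]
gripper_width: 0.72
grasp_force: 67.5
```

Run:
```python
from h import *
f=grab_frame("wrist");save(f,"pics/w5.png");np.savez("w5.npz",**f)
C=np.array([8.3,.5,-21.5])/1e3;print(where(C));row(*at(.145,.00275,C,.117,.006))
rear(f,(172,333,234,285));b=hookfit(f);b=b[(b[:,1]>.095)]
print(np.round(b[:,:4],4).tolist())
```

```text
[147.25   2.99   0.9 ]
ROW [ 0.0044 -0.0017  0.001 ] [-0.0006  0.0002  0.0003] mm 2.4 deg 0.1
n [0.993  0.0053 0.1182] pitch rel (nose up +) 0.118 yaw rel 0.005 inliers 6931 rms 0.00039066634333863385
ext y [-0.0308  0.0316] ext z [-0.0507  0.0086] c [ 0.009   0.0003 -0.0264]
[[0.5066, 0.103, 0.2028, 0.0081], [0.5071, 0.109, 0.2001, 0.0086], [0.508, 0.115, 0.1969, 0.0083], [0.5087, 0.121, 0.1965, 0.0082], [0.5094, 0.127, 0.1962, 0.0081], [0.5101, 0.133, 0.1956, 0.0081], [0.5108, 0.139, 0.1953, 0.008], [0.5117, 0.145, 0.1949, 0.0084], [0.5124, 0.151, 0.1945, 0.0084], [0.5131, 0.157, 0.194, 0.0082], [0.5137, 0.163, 0.1935, 0.0081], [0.5145, 0.169, 0.1932, 0.0081], [0.5153, 0.175, 0.1928, 0.0083]]
```

View pics/w5.png

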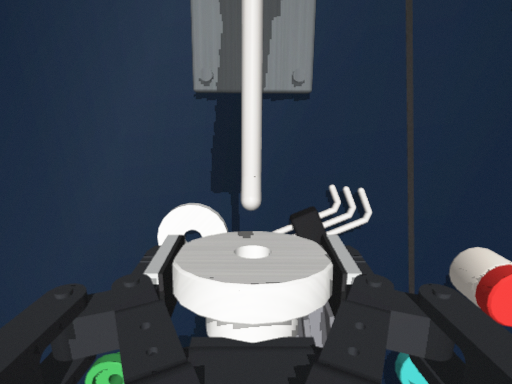

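Run:
```python
from h import *
C=np.array([8.3,.4,-21.1])/1e3;print(where(C))
for s in(.13,.115,.10):row(*at(s,.00275,C,.118,.0055))
```

```text
[147.2    2.59   0.8 ]
ROW [ 0.0343 -0.0014  0.0037] [-0.0006  0.0009  0.0006] mm 17.3 deg 0.1
ROW [ 0.0641 -0.0012  0.0072] [-0.0006  0.0009  0.0006] mm 32.2 deg 0.1
ROW [ 0.0939 -0.001   0.0107] [-0.0006  0.0009  0.0006] mm 47.2 deg 0.1
```

Request:
jog_arm(
  motion="0 0.012 -0.001 0.001 0 0 0; 0 0.024 -0.0015 0.0026 0 0 0; 0 0.034 -0.0015 0.0037 0 0 0; 0 0.049 -0.0013 0.0055 0 0 0; 0 0.064 -0.0012 0.0072 0 0 0",
)

```text
time: 6.68
tool_pos: [0.507, 0.1061, 0.1756]
tool_rot: [-0.015, 0.747, 0.664, 0.018]
contact_force: [-0.4, -2.0, -0.4]
gripper_width: 0.724
grasp_force: 67.8
```

Run:
```python
from h import *
C=np.array([8.3,.4,-21.1])/1e3;print(where(C))
s=state();print(np.round(s["contact_force"],2),np.round(s["ft_torque"],3))
for s in(.10,.09,.08,.07):row(*at(s,.00275,C,.118,.0055))
```

```text
[114.08   4.08   0.49]
[-0.42 -2.01 -0.36] [-0.191  0.074  0.031]
ROW [ 0.0277 -0.0009  0.006 ] [0.0007 0.0006 0.0009] mm 14.2 deg 0.1
ROW [ 0.0476 -0.0007  0.0083] [0.0007 0.0006 0.0009] mm 24.1 deg 0.1
ROW [ 0.0674 -0.0006  0.0106] [0.0007 0.0006 0.0009] mm 34.1 deg 0.1
ROW [ 0.0873 -0.0005  0.013 ] [0.0007 0.0006 0.0009] mm 44.1 deg 0.1
```

Request:
jog_arm(
  motion="0 0 0 -0.002 0 0 0; 0 0.006 0 -0.0013 0 0 0; 0 0.012 0 -0.0006 0 0 0; 0 0.018 0 0.0001 0 0 0; 0 0.024 0 0.0008 0 0 0",
)

```text
time: 7.3
tool_pos: [0.5078, 0.1177, 0.175]
tool_rot: [-0.016, 0.747, 0.664, 0.017]
contact_force: [0.0, -0.4, -2.0]
gripper_width: 0.718
grasp_force: 67.6
```

Run:
```python
from h import *
C=np.array([8.3,.4,-21.1])/1e3;print(where(C))
s=state();print(np.round(s["contact_force"],2),np.round(s["ft_torque"],3))
f=grab_frame("wrist");rear(f,(172,333,234,285))
```

```text
[ 1.0247e+02  4.2700e+00 -4.0000e-02]
[ 0.01 -0.38 -1.96] [-0.074 -0.058  0.011]
n [0.9931 0.0055 0.1175] pitch rel (nose up +) 0.118 yaw rel 0.006 inliers 6788 rms 0.00041603470431240757
ext y [-0.0305  0.0318] ext z [-0.0509  0.0082] c [ 0.0083  0.0006 -0.0274]
```

Request:
jog_arm(
  motion="0 0.009 0 0.001 0 0 0; 0 0.018 0 0.0021 0 0 0; 0 0.027 0 0.0031 0 0 0; 0 0.036 0 0.0041 0 0 0; 0 0.045 0 0.0052 0 0 0",
)

```text
time: 7.98
tool_pos: [0.5105, 0.1403, 0.1735]
tool_rot: [-0.016, 0.747, 0.664, 0.018]
contact_force: [0.1, 0.2, -2.5]
gripper_width: 0.72
grasp_force: 67.6
```

Run:
```python
from h import *
C=np.array([8.3,.4,-21.1])/1e3;print(where(C))
s=state();print(np.round(s["contact_force"],2),np.round(s["ft_torque"],3))
```

```text
[79.61  4.37 -0.18]
[ 0.07  0.24 -2.47] [-0.018  0.03  -0.028]
```

Request:
jog_arm(
  motion="0 0.026 0 0.006 0 0 0; 0 0.052 0 0.012 0 0 0; 0 0.08 0 0.0152 0 0 0; 0 0.107 0 0.0183 0 0 0; 0 0.132 0 0.0212 0 0 0",
)

```text
time: 8.6
tool_pos: [0.5184, 0.207, 0.1661]
tool_rot: [-0.016, 0.747, 0.664, 0.018]
contact_force: [0.3, -0.4, -3.3]
gripper_width: 0.723
grasp_force: 67.6
```

Run:
```python
from h import *
C=np.array([8.3,.4,-21.1])/1e3;print(where(C),pose()[0])
s=state();print(np.round(s["contact_force"],2),np.round(s["ft_torque"],3))
f=grab_frame("wrist");save(f,"pics/w6.png")
```

```text
[12.09  1.65 -0.62] [0.51837751 0.20702595 0.16609106]
[ 0.34 -0.4  -3.28] [0.028 0.031 0.01 ]
```

View pics/w6.png

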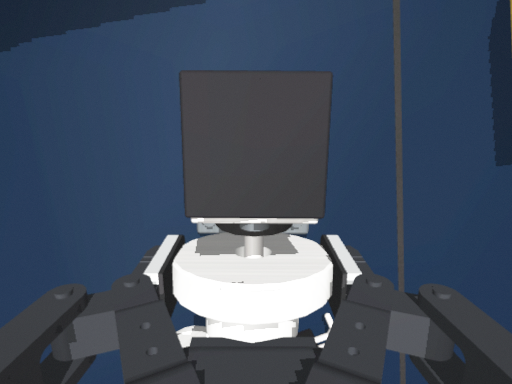

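Request:
jog_arm(
  motion="0 0.006 0 0.0027 0 0 0; 0 0.012 0 0.0054 0 0 0; 0 0.015 0 0.0057 0 0 0; 0 0.018 0 0.0061 0 0 0; 0 0.02 0 0.0063 0 0 0",
)

```text
time: 9.28
tool_pos: [0.5196, 0.2159, 0.1635]
tool_rot: [-0.016, 0.747, 0.664, 0.018]
contact_force: [0.2, -0.4, -3.1]
gripper_width: 0.725
grasp_force: 67.5
```

Request:
jog_arm(
  motion="0 0.001 0 0 0 0 0; 0 0.002 0 0 0 0 0; 0 0.003 0 0 0 0 0; 0 0.004 0 0 0 0 0; 0 0.004 0 0 0 0 0",
)

```text
time: 9.9
tool_pos: [0.5197, 0.218, 0.1636]
tool_rot: [-0.016, 0.747, 0.664, 0.018]
contact_force: [0.1, -0.3, -4.2]
gripper_width: 0.723
grasp_force: 67.5
```

Request:
jog_arm(
  motion="0 0.001 0 0 0 0 0; 0 0.002 0 0 0 0 0; 0 0.003 0 0 0 0 0; 0 0.004 0 0 0 0 0; 0 0.004 0 0 0 0 0",
)

```text
time: 10.52
tool_pos: [0.5198, 0.219, 0.1635]
tool_rot: [-0.015, 0.747, 0.664, 0.017]
contact_force: [-1.2, -5.2, -1.7]
gripper_width: 0.722
grasp_force: 67.6
```

Request:
jog_arm(
  motion="0 0.001 0 0.001 0 0 0; 0 0.001 0 0.002 0 0 0; 0 0.001 0 0.003 0 0 0; 0 0.001 0 0.004 0 0 0; 0 0.001 0 0.004 0 0 0",
)

```text
time: 11.15
tool_pos: [0.5203, 0.2194, 0.1629]
tool_rot: [-0.015, 0.747, 0.664, 0.017]
contact_force: [-3.4, -8.5, 2.9]
gripper_width: 0.721
grasp_force: 68.3
```

Run:
```python
from h import *
C=np.array([8.3,.4,-21.1])/1e3;print(where(C),pose()[0])
s=state();print(np.round(s["contact_force"],2),np.round(s["ft_torque"],3))
```

```text
[-0.63 -0.71 -0.25] [0.52029204 0.21935021 0.16286777]
[-3.38 -8.52  2.88] [-1.06   0.406  0.003]
```

Request:
jog_arm(
  motion="0 -0.001 0 -0.001 0 0 0; 0 -0.001 0 -0.001 0 0 0; 100 -0.001 0 -0.001 0 0 0; 100 -0.001 0 -0.001 0 0 0; 100 -0.001 0 -0.001 0 0 0",
)

```text
time: 11.78
tool_pos: [0.5203, 0.2205, 0.1627]
tool_rot: [-0.016, 0.747, 0.664, 0.018]
contact_force: [-0.0, 0.3, -1.0]
gripper_width: 0.997
grasp_force: 0.0
```

Run:
```python
from h import *
s=state();print(np.round(s["contact_force"],2),np.round(s["ft_torque"],3),s["gripper_width"])
f=grab_frame("wrist");save(f,"pics/w7.png")
p,Q=pose();q=Q.inv().apply((cloud(f)-p).reshape(-1,3));
for x0 in np.arange(-.03,.02,.003):
    j=q[(abs(q[:,0]-x0)<.0015)&(abs(q[:,1])<.035)&(abs(q[:,2]+.02)<.05)]
    if len(j)>10:print(round(x0,3),len(j),np.round([j[:,1].min(),j[:,1].max(),np.percentile(j[:,2],5)],4))
```

```text
[-0.03  0.31 -0.95] [ 0.007 -0.045  0.009] 0.9969990791285841
-0.024 37 [-0.0184  0.02   -0.0319]
-0.021 108 [-0.0183  0.0197 -0.0357]
-0.018 365 [-0.0174  0.0183 -0.0413]
-0.015 382 [-0.0139  0.0144 -0.0416]
-0.006 86 [-0.0299  0.0315 -0.0515]
-0.003 1093 [-0.0298  0.0319 -0.0529]
-0.0 1291 [-0.0304  0.0316 -0.0527]
0.003 1299 [-0.0321  0.0315 -0.0524]
0.006 2123 [-0.0321  0.0331 -0.0519]
0.009 2978 [-0.0283  0.0281 -0.051 ]
0.015 114 [-0.0039  0.0057 -0.0506]
0.018 365 [-0.0187  0.0207 -0.0526]
```

Request:
jog_arm(
  motion="100 0 0 -0.04 0 0 0; 100 0 0 -0.10 0 0 0; 100 0 0 -0.18 0 0 0; 100 -0.06 0.02 -0.22 0 0.0 0; 100 -0.12 0.03 -0.22 0 0.0 0",
)

```text
time: 12.45
tool_pos: [0.5289, 0.1533, 0.2742]
tool_rot: [-0.014, 0.747, 0.665, 0.021]
contact_force: [-0.9, -0.1, 0.3]
gripper_width: 0.997
grasp_force: 0.0
```

```bash
cat >> h.py <<'E'
def onhook(f):
    q=(cloud(f)-ROOT).reshape(-1,3);q=q[np.isfinite(q[:,0])];s,o,l=-q@HA,q@HUP,q@HLAT
    m=(abs(l)<.036)&(o>-.03)&(o<.04)&(s>-.02)&(s<.14);s,o,l=s[m],o[m],l[m]
    for s0 in np.arange(-.012,.1,.002):
        j=abs(s-s0)<.001
        if j.sum()>5:
            c=j&(abs(l)<.004);print("s%.0f"%(s0*1e3),j.sum(),"lat %.1f..%.1f"%(l[j].min()*1e3,l[j].max()*1e3),"top %.1f"%(np.median(o[c])*1e3 if c.sum()>2 else np.nan))
E
python3 - <<'E'
from h import *
f=grab_frame("wrist");onhook(f)
row(*grasp([.5545,-.1205,.061],91.2,-.18,.024,.08))
E
```

```text
s-12 298 lat -20.8..20.8 top 35.4
s-10 380 lat -20.1..20.3 top 31.3
s-8 347 lat -19.2..19.8 top 29.5
s-6 183 lat -14.7..15.0 top 26.6
s-4 148 lat -14.9..15.0 top 16.2
s-2 140 lat -15.0..15.0 top 16.0
s0 40 lat -29.9..27.6 top 27.6
s2 297 lat -30.6..32.6 top 29.0
s4 304 lat -30.6..32.6 top 29.2
s6 307 lat -30.9..32.7 top 29.2
s8 310 lat -30.8..32.8 top 29.0
s10 290 lat -30.9..32.7 top 29.1
s12 305 lat -31.0..32.8 top 29.2
s14 442 lat -32.1..32.9 top 28.2
s16 168 lat -19.2..19.4 top 15.9
s18 165 lat -19.5..19.4 top 16.0
s20 167 lat -19.4..19.5 top 15.9
s22 168 lat -19.6..19.5 top 16.1
s24 165 lat -19.6..19.5 top 15.9
s26 163 lat -19.8..19.5 top 15.7
s28 166 lat -19.7..19.5 top 16.0
s30 168 lat -19.9..19.6 top 15.8
s32 168 lat -20.0..19.6 top 15.8
s34 147 lat -20.0..19.6 top 15.5
s36 34 lat -4.0..3.9 top 3.6
s38 24 lat -3.1..4.0 top 3.6
s40 32 lat -3.1..3.9 top 3.4
s42 33 lat -3.1..3.9 top 3.7
s44 33 lat -3.2..3.9 top 3.5
s46 31 lat -3.2..4.0 top 3.9
s48 29 lat -3.2..3.9 top 3.5
s50 28 lat -3.3..4.0 top 3.3
s52 32 lat -3.2..3.9 top 3.6
s54 32 lat -3.3..3.9 top 3.7
s56 31 lat -3.2..3.9 top 3.9
s58 30 lat -3.2..3.9 top 3.7
s60 28 lat -3.3..3.9 top 3.4
s62 32 lat -3.3..3.9 top 3.5
s64 32 lat -3.4..3.9 top 3.7
s66 29 lat -3.2..3.9 top 3.5
s68 30 lat -3.4..3.9 top 3.2
s70 30 lat -3.4..3.9 top 3.6
s72 30 lat -3.3..3.9 top 3.7
s74 30 lat -3.3..3.9 top 3.3
s76 29 lat -3.4..3.9 top 3.5
s78 29 lat -3.4..3.9 top 3.5
s80 31 lat -3.4..3.9 top 3.4
s82 30 lat -3.4..3.9 top 3.2
s84 29 lat -3.4..3.8 top 3.2
s86 31 lat -3.4..3.9 top 3.4
s88 24 lat -3.5..3.9 top 3.1
s90 32 lat -3.5..3.9 top 3.5
s92 30 lat -3.5..3.9 top 3.3
s94 27 lat -3.5..3.9 top 3.6
s96 29 lat -3.5..3.8 top 3.3
s98 32 lat -3.6..3.9 top 3.5
ROW [-0.5648  0.1174  0.2878] [ 0.0137  0.0897 -0.0927] mm 322.3 deg 11.2
```

Request:
jog_arm(
  motion="100 -0.12 0.025 0 0 0.01 -0.02; 100 -0.24 0.05 0.02 0.003 0.03 -0.05; 100 -0.36 0.075 0.07 0.007 0.06 -0.07; 100 -0.47 0.1 0.13 0.012 0.09 -0.09; 100 -0.55 0.117 0.20 0.013 0.09 -0.093",
)

```text
time: 13.12
tool_pos: [0.5549, -0.1244, 0.1577]
tool_rot: [-0.065, 0.697, 0.712, 0.063]
contact_force: [-1.0, 0.2, 0.8]
gripper_width: 1.003
grasp_force: 0.0
```

```bash
cat >> h.py <<'E'
def rackprof(f,y0,y1,xc):
    q=cloud(f);k=q[(abs(q[...,0]-xc)<.034)&(q[...,1]>y0)&(q[...,1]<y1)&(q[...,2]>.05)&(q[...,2]<.11)]
    for y in np.arange(y0,y1,.003):
        j=k[abs(k[:,1]-y)<.0015]
        if len(j)>8:
            c=j[abs(j[:,0]-xc)<.003];print(round(y,3),len(j),np.round([(j[:,0].min()+j[:,0].max())/2,np.ptp(j[:,0]),np.median(c[:,2]) if len(c) else 0],4))
E
python3 - <<'E'
from h import *
print(pose()[0]);f=grab_frame("wrist");rackprof(f,-.21,-.09,.555)
row(*grasp([.5545,-.1205,.061],91.2,-.18,.024,0.04));row(*grasp([.5545,-.1205,.061],91.2,-.18,.024,0))
E
```

```text
[ 0.55486079 -0.12438636  0.15773911]
-0.207 39 [0.5562 0.0224 0.0683]
-0.204 103 [0.5562 0.0225 0.0683]
-0.201 108 [0.5561 0.0224 0.068 ]
-0.198 102 [0.5561 0.0224 0.0683]
-0.195 81 [0.5564 0.0214 0.0685]
-0.186 206 [0.5558 0.0505 0.0824]
-0.183 265 [0.5556 0.0506 0.0827]
-0.18 288 [0.5556 0.0505 0.0829]
-0.177 246 [0.5555 0.0503 0.083 ]
-0.174 591 [0.5557 0.051  0.0812]
-0.171 10 [0.5768 0.0061 0.    ]
-0.144 138 [0.5553 0.0302 0.0751]
-0.141 152 [0.5552 0.0302 0.0751]
-0.138 153 [0.5552 0.03   0.075 ]
-0.135 154 [0.5551 0.03   0.0757]
-0.132 159 [0.555  0.0299 0.0761]
-0.129 37 [0.5554 0.0255 0.0765]
-0.126 194 [0.5541 0.0545 0.0901]
-0.123 312 [0.5548 0.0563 0.0903]
-0.12 316 [0.5548 0.0561 0.0905]
-0.117 324 [0.5542 0.0569 0.0909]
-0.114 410 [0.5541 0.0568 0.0903]
-0.111 226 [0.5543 0.0578 0.0846]
ROW [-0.0192  0.0071  0.1466] [-0.0059 -0.001  -0.0026] mm 74.0 deg 0.6
ROW [-0.0193  0.0078  0.2266] [-0.0059 -0.001  -0.0026] mm 113.8 deg 0.6
```

Request:
jog_arm(
  motion="100 -0.016 0.007 0.08 -0.005 0 -0.002; 100 -0.016 0.007 0.15 -0.005 0 -0.002; 100 -0.016 0.0075 0.20 -0.006 0 -0.002; 100 -0.016 0.0075 0.226 -0.006 0 -0.002; 100 -0.016 0.0075 0.226 -0.006 0 -0.002",
)

```text
time: 13.8
tool_pos: [0.5567, -0.1083, 0.0437]
tool_rot: [-0.064, 0.695, 0.713, 0.066]
contact_force: [0.2, -0.4, 0.4]
gripper_width: 0.995
grasp_force: 0.0
```

Request:
jog_arm(
  motion="0 0 0 0 0 0 0; 0 0 0 0 0 0 0; 0 0 0 0 0 0 0; 0 0 0 0 0 0 0; 0 0.008 0 -0.04 0 0 0",
)

```text
time: 14.42
tool_pos: [0.5556, -0.1082, 0.0639]
tool_rot: [-0.064, 0.695, 0.713, 0.065]
contact_force: [0.5, 0.4, -1.0]
gripper_width: 0.643
grasp_force: 64.4
```

Request:
jog_arm(
  motion="0 0.012 0 -0.06 0 0 0; 0 0.03 0 -0.14 0 0 0; 0 0.05 0 -0.22 0 0 0; 0 0.06 0 -0.24 0 0 0; 0 0.06 0 -0.24 0 0 0",
)

```text
time: 15.05
tool_pos: [0.5561, -0.1007, 0.1883]
tool_rot: [-0.062, 0.695, 0.713, 0.066]
contact_force: [-0.7, 0.3, -1.2]
gripper_width: 0.643
grasp_force: 64.5
```

Run:
```python
from h import *
f=grab_frame("wrist");save(f,"pics/w8.png");np.savez("w8.npz",**f);rear(f,(175,330,225,290))
```

```text
n [0.9906 0.0025 0.137 ] pitch rel (nose up +) 0.137 yaw rel 0.003 inliers 3129 rms 0.0005862982660868778
ext y [-0.0265  0.0293] ext z [-0.0448  0.013 ] c [ 0.0018  0.001  -0.0223]
```

View pics/w8.png

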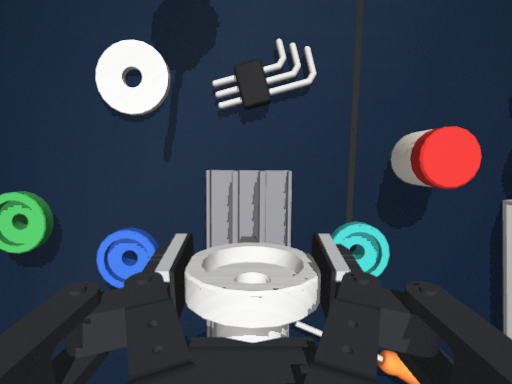

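```bash
cat >> h.py <<'E'
def rays(f,c,n,uv):
    K=f["intrinsics"];T=f["world_from_camera"];p,Q=pose();o=Q.inv().apply(T[:3,3]-p)
    for u,v in uv:
        d=Q.inv().apply(T[:3,:3]@np.array([(u-K[0,2])/K[0,0],-(v-K[1,2])/K[1,1],-1]));print(u,v,np.round((o+d*((c-o)@n)/(d@n))*1e3,2))
E
python3 - <<'E'
from h import *
f=np.load("w8.npz");c,n,g,q=rear(f,(175,330,225,290),tol=.0007)
for v in range(262,284,3):
    r=[(u,np.round(q[v,u]*1e3,1)) for u in range(180,325) if np.isfinite(q[v,u,0]) and abs((q[v,u]-c)@n)<.0012]
    if r:print(v,r[0],r[-1])
im=f["color"].mean(2).astype(int);print(im[262:296:2,251].tolist());print(im[279,225:280:3].tolist(), im[283,225:280:3].tolist())
for v in range(243,300,3):print(v,np.round(q[v,251]*1e3,1),end=' ')
E
```

```text
n [0.9915 0.0064 0.1298] pitch rel (nose up +) 0.130 yaw rel 0.006 inliers 2565 rms 0.00029326265313805576
ext y [-0.0265  0.0293] ext z [-0.0446  0.013 ] c [ 0.002   0.0016 -0.0231]
262 (188, array([  2.5, -26. , -19.5])) (317, array([  2.2,  28.9, -19.1]))
265 (186, array([  3.5, -25.9, -24. ])) (317, array([  1.2,  28.9, -19.7]))
268 (185, array([  2.5, -26.2, -24.7])) (320, array([  3.2,  28.8, -26. ]))
271 (183, array([  3.4, -26.2, -28.6])) (322, array([  3.9,  28.8, -29.6]))
274 (181, array([  4. , -26.3, -32. ])) (323, array([  3.6,  28.8, -31.3]))
277 (180, array([  4.3, -26. , -34.8])) (324, array([  2.6,  29.1, -31.9]))
280 (180, array([  2.7, -26.3, -34.2])) (324, array([  2.4,  28.8, -33.7]))
283 (194, array([  2.8, -20.5, -36.4])) (312, array([  2.5,  23.8, -36. ]))
[209, 182, 180, 183, 186, 231, 248, 248, 249, 247, 247, 190, 189, 186, 184, 249, 250]
[186, 186, 186, 157, 181, 218, 232, 241, 246, 249, 250, 246, 238, 224, 193, 155, 186, 187, 186] [181, 182, 182, 184, 182, 186, 191, 202, 212, 224, 215, 208, 199, 191, 180, 182, 183, 184, 185]
243 [-1.6  0.8  8.4] 246 [-1.3  0.8  4.1] 249 [-3.4  0.8  5.3] 252 [-5.   0.8  5.1] 255 [-5.9  0.8  3.6] 258 [-7.5  0.8  3.5] 261 [-9.8  0.8  4.6] 264 [-8.9  0.8 -0.1] 267 [-8.5  0.8 -3.9] 270 [-7.5  0.8 -8.4] 273 [-8.4  0.8 -9.7] 276 [ -9.1   0.8 -11.1] 279 [-11.5   0.8  -9.7] 282 [-12.8   0.8 -10.1] 285 [  4.1   0.8 -40. ] 288 [  4.9   0.8 -43.2] 291 [  5.1   0.8 -45.4] 294 [  4.5   0.8 -46.2] 297 [  3.6   0.8 -46.6]
```

Run:
```python
from h import *
C=np.array([1.1,.6,-16.3])/1e3
for s in (.145,.132): row(*at(s,.00275,C,.131,.005))
```

```text
ROW [ 0.3607 -0.0949  0.0763] [-0.0085 -0.0814  0.0956] mm 190.4 deg 10.8
ROW [ 0.3856 -0.0911  0.0828] [-0.0085 -0.0814  0.0956] mm 202.4 deg 10.8
```

Request:
jog_arm(
  motion="0 0.1 -0.03 0.01 -0.003 -0.03 0.04; 0 0.2 -0.06 0.03 -0.006 -0.06 0.08; 0 0.29 -0.085 0.06 -0.0085 -0.0814 0.0956; 0 0.345 -0.095 0.0763 -0.0085 -0.0814 0.0956; 0 0.361 -0.095 0.0763 -0.0085 -0.0814 0.0956",
)

```text
time: 15.72
tool_pos: [0.5016, 0.084, 0.1795]
tool_rot: [-0.022, 0.747, 0.664, 0.021]
contact_force: [-0.1, -1.4, -1.6]
gripper_width: 0.643
grasp_force: 64.4
```

Run:
```python
from h import *
C=np.array([1.1,.6,-16.3])/1e3;print(where(C),np.round(state()["contact_force"],2))
f=grab_frame("wrist");rear(f,(175,330,225,290),tol=.0007);b=hookfit(f);print(np.round(b[:5,:4],4).tolist())
for s in (.132,.115): row(*at(s,.00275,C,.131,.005))
```

```text
[143.69   0.77  -1.72] [-0.12 -1.4  -1.65]
n [0.9914 0.004  0.1307] pitch rel (nose up +) 0.131 yaw rel 0.004 inliers 2447 rms 0.0002997835816263402
ext y [-0.0281  0.0274] ext z [-0.042   0.0143] c [ 0.002   0.0009 -0.0209]
[[0.5108, 0.085, 0.222, 0.0789], [0.4742, 0.097, 0.2119, 0.0046], [0.5065, 0.103, 0.2028, 0.0077], [0.507, 0.109, 0.2, 0.0082], [0.5077, 0.115, 0.1969, 0.0082]]
ROW [0.0236 0.0019 0.0012] [-0.0016  0.0001  0.001 ] mm 11.9 deg 0.2
ROW [0.0573 0.0022 0.0057] [-0.0016  0.0001  0.001 ] mm 28.8 deg 0.2
```

Request:
jog_arm(
  motion="0 0 0.003 -0.0035 -0.0016 0 0.001; 0 0.012 0.002 -0.002 -0.0016 0 0.001; 0 0.024 0.002 -0.0004 -0.0016 0 0.001; 0 0.042 0.002 0.002 -0.0016 0 0.001; 0 0.057 0.0022 0.0041 -0.0016 0 0.001",
)

```text
time: 16.4
tool_pos: [0.5083, 0.1113, 0.1822]
tool_rot: [-0.019, 0.748, 0.663, 0.024]
contact_force: [-0.4, -0.4, -1.5]
gripper_width: 0.643
grasp_force: 64.4
```

Run:
```python
from h import *
C=np.array([1.1,.6,-15.5])/1e3;print(where(C),np.round(state()["contact_force"],2),np.round(state()["ft_torque"],3))
```

```text
[115.88   4.61   1.4 ] [-0.44 -0.45 -1.48] [-0.021  0.031  0.072]
```

Run:
```python
from h import *
C=np.array([1.1,.6,-15.5])/1e3
for s in (.110,.10,.09,.08): row(*at(s,.0032,C,.131,.005))
```

```text
ROW [ 0.0113 -0.0029  0.0043] [ 0.0023  0.     -0.0011] mm 6.2 deg 0.2
ROW [ 0.0311 -0.0028  0.0069] [ 0.0023  0.     -0.0011] mm 16.0 deg 0.2
ROW [ 0.051  -0.0028  0.0095] [ 0.0023  0.     -0.0011] mm 26.0 deg 0.2
ROW [ 0.0708 -0.0027  0.0121] [ 0.0023  0.     -0.0011] mm 35.9 deg 0.2
```

Request:
jog_arm(
  motion="0 0.006 -0.0025 0.0025 0.0015 0 -0.0008; 0 0.011 -0.0025 0.0035 0.002 0 -0.001; 0 0.021 -0.0025 0.005 0.002 0 -0.001; 0 0.03 -0.0025 0.0062 0.002 0 -0.001; 0 0.035 -0.0025 0.007 0.002 0 -0.001",
)

```text
time: 17.02
tool_pos: [0.5091, 0.1288, 0.1798]
tool_rot: [-0.02, 0.748, 0.664, 0.023]
contact_force: [0.2, -0.7, -2.0]
gripper_width: 0.64
grasp_force: 64.4
```

Run:
```python
from h import *
C=np.array([1.1,.6,-15.5])/1e3;print(where(C),np.round(state()["contact_force"],2),np.round(state()["ft_torque"],3))
for s in (.10,.09,.08): row(*at(s,.0032,C,.131,.005))
```

```text
[98.36  3.44  0.12] [ 0.19 -0.65 -2.04] [ 0.004 -0.007 -0.002]
ROW [-0.0033 -0.0003  0.0001] [0.0003 0.     0.    ] mm 1.7 deg 0.0
ROW [ 0.0165 -0.0002  0.0027] [0.0003 0.     0.    ] mm 8.4 deg 0.0
ROW [ 0.0363 -0.0001  0.0053] [0.0003 0.     0.    ] mm 18.4 deg 0.0
```

Request:
jog_arm(
  motion="0 0.02 0 0.0026 0 0 0; 0 0.044 0 0.0058 0 0 0; 0 0.062 0 0.0112 0 0 0; 0 0.08 0 0.0165 0 0 0; 0 0.092 0 0.0211 0 0 0",
)

```text
time: 17.65
tool_pos: [0.5146, 0.1754, 0.1718]
tool_rot: [-0.02, 0.747, 0.664, 0.023]
contact_force: [-0.5, -0.4, -2.6]
gripper_width: 0.644
grasp_force: 64.4
```

Run:
```python
from h import *
C=np.array([1.1,.6,-15.5])/1e3;print(where(C),np.round(state()["contact_force"],2),np.round(state()["ft_torque"],3))
f=grab_frame("wrist");rear(f,(175,330,225,290),tol=.0007)
```

```text
[50.95 -1.26 -0.22] [-0.48 -0.42 -2.6 ] [-0.033  0.032  0.037]
n [0.9913 0.0071 0.1311] pitch rel (nose up +) 0.132 yaw rel 0.007 inliers 2495 rms 0.00028738440972621754
ext y [-0.027   0.0284] ext z [-0.0432  0.013 ] c [ 0.0019  0.001  -0.0236]
```

Request:
jog_arm(
  motion="0 0.003 0 0.0015 0 0 0; 0 0.005 0 0.003 0 0 0; 0 0.007 0 0.0045 0 0 0; 0 0.009 0 0.006 0 0 0; 0 0.01 0 0.0065 0 0 0",
)

```text
time: 18.32
tool_pos: [0.5153, 0.1798, 0.1693]
tool_rot: [-0.02, 0.748, 0.663, 0.023]
contact_force: [-0.9, 0.1, -0.2]
gripper_width: 0.642
grasp_force: 64.5
```

Run:
```python
from h import *
C=np.array([1.1,.6,-15.5])/1e3;print(where(C),np.round(state()["contact_force"],2),np.round(state()["ft_torque"],3))
```

```text
[46.34 -3.52 -0.05] [-0.85  0.11 -0.2 ] [-0.122  0.004 -0.013]
```

Request:
jog_arm(
  motion="0 0.005 0 0.0 0 0 0; 0 0.012 0 0.001 0 0 0; 0 0.019 0 0.0018 0 0 0; 0 0.026 0 0.0027 0 0 0; 0 0.032 0 0.0035 0 0 0",
)

```text
time: 18.95
tool_pos: [0.5171, 0.1961, 0.1683]
tool_rot: [-0.02, 0.748, 0.664, 0.023]
contact_force: [0.4, 0.1, -2.1]
gripper_width: 0.645
grasp_force: 64.5
```

Run:
```python
from h import *
C=np.array([1.1,.6,-15.5])/1e3;print(where(C),np.round(state()["contact_force"],2),np.round(state()["ft_torque"],3))
```

```text
[29.89 -3.3  -0.27] [ 0.39  0.15 -2.05] [-0.002  0.02   0.044]
```

Request:
jog_arm(
  motion="0 0.003 0 0.0006 0 0 0; 0 0.005 0 0.001 0 0 0; 0 0.007 0 0.0013 0 0 0; 0 0.009 0 0.0016 0 0 0; 0 0.009 0 0.0016 0 0 0",
)

```text
time: 19.58
tool_pos: [0.5176, 0.1994, 0.1679]
tool_rot: [-0.019, 0.748, 0.663, 0.022]
contact_force: [-1.4, -4.2, 0.1]
gripper_width: 0.647
grasp_force: 64.6
```

Run:
```python
from h import *
C=np.array([1.1,.6,-15.5])/1e3;print(where(C),np.round(state()["contact_force"],2),np.round(state()["ft_torque"],3))
```

```text
[26.5  -3.49 -0.21] [-1.44 -4.22  0.08] [-0.797  0.248  0.029]
```

Contact at s≈26.5 as expected; press a bit more, then release.

Request:
jog_arm(
  motion="0 0.0008 0 0 0 0 0; 0 0.0016 0 0 0 0 0; 0 0.0022 0 0 0 0 0; 0 0.0022 0 0 0 0 0; 0 0.0022 0 0 0 0 0",
)

```text
time: 20.2
tool_pos: [0.5176, 0.1998, 0.1679]
tool_rot: [-0.019, 0.748, 0.663, 0.021]
contact_force: [-2.4, -8.2, -0.0]
gripper_width: 0.641
grasp_force: 64.6
```

Run:
```python
from h import *
C=np.array([1.1,.6,-15.5])/1e3;print(where(C),np.round(state()["contact_force"],2),np.round(state()["ft_torque"],3))
```

```text
[26.14 -3.51 -0.22] [-2.35 -8.17 -0.02] [-1.115  0.331  0.085]
```

Request:
jog_arm(
  motion="0 -0.0008 0 0 0 0 0; 0 -0.0008 0 0.0003 0 0 0; 100 -0.0008 0 0.0003 0 0 0; 100 -0.0008 0 0.0003 0 0 0; 100 -0.0008 0 0.0003 0 0 0",
)

```text
time: 20.82
tool_pos: [0.518, 0.2014, 0.1681]
tool_rot: [-0.02, 0.747, 0.664, 0.023]
contact_force: [0.2, -0.2, 0.3]
gripper_width: 1.001
grasp_force: 0.0
```

Request:
jog_arm(
  motion="100 0 0 -0.03 0 0 0; 100 0 0 -0.10 0 0 0; 100 0 0 -0.18 0 0 0; 100 -0.06 0.02 -0.22 0 0.0 0; 100 -0.12 0.03 -0.22 0 0.0 0",
)

```text
time: 21.45
tool_pos: [0.5263, 0.1328, 0.2785]
tool_rot: [-0.018, 0.747, 0.664, 0.026]
contact_force: [-0.2, 0.3, -0.9]
gripper_width: 1.0
grasp_force: 0.0
```

Run:
```python
from h import *
f=grab_frame("wrist");onhook(f)
row(*grasp([.5556,-.1805,.057],91.2,-.11,.02,.08))
```

```text
s-12 325 lat -20.5..21.0 top 35.0
s-10 494 lat -20.1..20.0 top 31.5
s-8 481 lat -19.7..19.9 top 29.9
s-6 219 lat -15.1..15.0 top 24.6
s-4 143 lat -15.0..15.0 top 16.3
s-2 30 lat -9.3..11.1 top 16.0
s0 53 lat -26.2..29.9 top 27.8
s2 285 lat -31.2..32.6 top 29.0
s4 312 lat -31.0..32.6 top 29.4
s6 301 lat -31.1..32.6 top 28.9
s8 318 lat -31.6..32.8 top 29.2
s10 299 lat -32.8..32.8 top 29.2
s12 310 lat -30.6..32.8 top 29.1
s14 730 lat -31.8..32.8 top 27.3
s16 176 lat -19.9..19.4 top 16.1
s18 172 lat -19.9..19.4 top 16.0
s20 171 lat -19.9..19.4 top 16.1
s22 167 lat -18.4..19.5 top 16.1
s24 159 lat -18.5..19.5 top 16.0
s26 103 lat -27.2..27.0 top 16.7
s28 252 lat -29.1..28.7 top 25.4
s30 252 lat -29.0..28.8 top 25.5
s32 249 lat -28.0..28.8 top 25.4
s34 252 lat -28.1..28.9 top 25.4
s36 263 lat -28.2..28.9 top 25.3
s38 266 lat -28.4..29.0 top 25.4
s40 318 lat -28.3..29.1 top 23.6
s42 130 lat -15.8..15.3 top 11.9
s44 116 lat -15.7..15.3 top 11.6
s46 121 lat -15.8..15.3 top 11.8
s48 121 lat -15.8..15.3 top 11.8
s50 127 lat -15.8..15.3 top 11.8
s52 130 lat -15.9..15.3 top 11.8
s54 129 lat -15.9..15.3 top 11.9
s56 129 lat -15.0..15.3 top 11.9
s58 125 lat -15.0..15.4 top 11.5
s60 81 lat -15.3..15.4 top 11.1
s62 33 lat -3.4..3.8 top 3.6
s64 33 lat -3.5..3.8 top 3.2
s66 33 lat -3.4..3.8 top 3.6
s68 26 lat -3.4..3.8 top 3.7
s70 29 lat -3.5..3.8 top 3.5
s72 33 lat -3.5..3.8 top 3.4
s74 30 lat -3.5..3.8 top 3.4
s76 29 lat -3.6..3.8 top 3.7
s78 30 lat -3.5..3.8 top 3.3
s80 31 lat -3.5..3.8 top 3.5
s82 31 lat -3.5..3.8 top 3.3
s84 27 lat -3.6..3.8 top 3.6
s86 29 lat -3.6..3.8 top 3.3
s88 32 lat -3.6..3.7 top 3.4
s90 29 lat -3.6..3.8 top 3.5
s92 28 lat -3.7..3.8 top 2.9
s94 31 lat -3.6..3.8 top 3.3
s96 28 lat -3.7..3.7 top 3.8
s98 29 lat -3.7..3.8 top 3.0
ROW [-0.6395  0.1342  0.2835] [ 0.0113  0.0342 -0.0941] mm 356.1 deg 8.7
```

Request:
jog_arm(
  motion="100 -0.12 0.025 0 0 0.01 -0.02; 100 -0.24 0.05 0.02 0.003 0.02 -0.05; 100 -0.36 0.075 0.07 0.007 0.034 -0.07; 100 -0.48 0.1 0.13 0.011 0.034 -0.09; 100 -0.6 0.13 0.18 0.011 0.034 -0.094",
)

```text
time: 22.12
tool_pos: [0.5532, -0.1561, 0.172]
tool_rot: [-0.041, 0.698, 0.714, 0.038]
contact_force: [1.3, 0.8, 0.4]
gripper_width: 1.001
grasp_force: 0.0
```

Run:
```python
from h import *
f=grab_frame("wrist");rackprof(f,-.215,-.16,.556)
row(*grasp([.5556,-.1805,.057],91.2,-.11,.02,.04));row(*grasp([.5556,-.1805,.057],91.2,-.11,.02,.0))
```

```text
-0.206 65 [0.5566 0.0228 0.0683]
-0.203 104 [0.5565 0.0228 0.0687]
-0.2 96 [0.5564 0.0227 0.0682]
-0.197 96 [0.5563 0.0227 0.0683]
-0.194 85 [0.5563 0.0227 0.0683]
-0.188 49 [0.5556 0.0417 0.0827]
-0.185 227 [0.556  0.0505 0.0826]
-0.182 217 [0.556  0.0503 0.0829]
-0.179 232 [0.5559 0.0503 0.0826]
-0.176 247 [0.5558 0.0502 0.0829]
-0.173 352 [0.5556 0.0508 0.0804]
ROW [-0.0624  0.0089  0.1751] [-0.0051  0.0003 -0.0023] mm 93.0 deg 0.5
ROW [-0.0623  0.0095  0.2551] [-0.0051  0.0003 -0.0023] mm 131.4 deg 0.5
```

Request:
jog_arm(
  motion="100 -0.062 0.009 0.08 -0.005 0 -0.002; 100 -0.062 0.009 0.14 -0.005 0 -0.002; 100 -0.062 0.009 0.2 -0.005 0 -0.002; 100 -0.062 0.0095 0.22 -0.005 0 -0.002; 100 -0.062 0.0095 0.22 -0.005 0 -0.002",
)

```text
time: 22.8
tool_pos: [0.5578, -0.1725, 0.0593]
tool_rot: [-0.039, 0.697, 0.715, 0.041]
contact_force: [0.4, 0.3, 0.7]
gripper_width: 1.001
grasp_force: 0.0
```

Run:
```python
from h import *
print(pose()[0]);row(*grasp([.5558,-.1803,.057],91.2,-.11,.02,.0))
```

```text
[ 0.55775959 -0.17246795  0.05927553]
ROW [-0.0161 -0.0045  0.0428] [ 0.0022 -0.0016  0.0032] mm 22.9 deg 0.4
```

Request:
jog_arm(
  motion="100 -0.016 -0.0045 0.02 0.002 0 0.003; 100 -0.016 -0.0045 0.0428 0.002 0 0.003; 100 -0.016 -0.0045 0.0428 0.002 0 0.003; 0 -0.016 -0.0045 0.0428 0.002 0 0.003; 0 -0.016 -0.0045 0.0428 0.002 0 0.003",
)

```text
time: 23.42
tool_pos: [0.5559, -0.1784, 0.0373]
tool_rot: [-0.039, 0.699, 0.713, 0.04]
contact_force: [0.9, 0.5, 0.8]
gripper_width: 0.608
grasp_force: 0.0
```

Request:
jog_arm(
  motion="0 0 0 0 0 0 0; 0 0 0 0 0 0 0; 0 0 0 0 0 0 0; 0 0.006 0 -0.05 0 0 0; 0 0.02 0 -0.15 0 0 0",
)

```text
time: 24.05
tool_pos: [0.5536, -0.1757, 0.1101]
tool_rot: [-0.043, 0.699, 0.713, 0.039]
contact_force: [1.7, -0.6, -0.7]
gripper_width: 0.565
grasp_force: 62.1
```

Request:
jog_arm(
  motion="0 0.1 0 -0.09 0 0 0; 0 0.2 0 -0.11 0 0 0; 0 0.24 0 -0.11 0 0 0; 0 0.25 0 -0.11 0 0 0; 0 0.25 0 -0.11 0 0 0",
)

```text
time: 24.68
tool_pos: [0.5524, -0.0591, 0.1796]
tool_rot: [-0.041, 0.699, 0.713, 0.039]
contact_force: [-0.3, 0.4, -1.0]
gripper_width: 0.559
grasp_force: 62.2
```

Run:
```python
from h import *
f=grab_frame("wrist");save(f,"pics/w9.png");np.savez("w9.npz",**f);c,n,g,q=rear(f,(185,320,215,300),tol=.0007)
for v in range(240,305,3):print(v,np.round(q[v,252]*1e3,1),end=' ')
im=f["color"].mean(2).astype(int)
print()
for v in (250,256,262,268,274,280):print(v,im[v,222:285:3].tolist())
```

```text
n [0.9958 0.0013 0.0921] pitch rel (nose up +) 0.092 yaw rel 0.001 inliers 2454 rms 0.00025515371292561735
ext y [-0.0236  0.0249] ext z [-0.0451  0.0069] c [ 0.0082  0.0003 -0.0251]
240 [ 5.1  0.3 -0.5] 243 [ 3.8  0.3 -1. ] 246 [ 1.8  0.3 -0.2] 249 [ 0.8  0.4 -1.3] 252 [-1.   0.4 -0.8] 255 [-1.7  0.4 -2.4] 258 [-1.8  0.4 -5.4] 261 [-1.   0.4 -9.7] 264 [ -1.6   0.4 -11.4] 267 [ -3.5   0.4 -10.7] 270 [ -5.1   0.4 -10.6] 273 [  9.5   0.4 -38.8] 276 [  9.4   0.4 -40.6] 279 [  9.7   0.4 -43.2] 282 [  9.3   0.4 -44.4] 285 [  8.9   0.4 -45.6] 288 [  7.3   0.4 -44.9] 291 [  5.7   0.4 -44.2] 294 [  4.2   0.4 -43.7] 297 [  3.9   0.4 -45. ] 300 [  2.6   0.4 -44.9] 303 [  1.7   0.4 -45.3] 
250 [215, 225, 232, 239, 243, 247, 247, 249, 250, 251, 250, 250, 250, 248, 249, 246, 241, 235, 231, 222, 213]
256 [217, 230, 238, 240, 241, 229, 210, 201, 201, 195, 188, 193, 193, 201, 203, 222, 237, 233, 226, 218, 203]
262 [189, 186, 186, 185, 182, 187, 185, 185, 188, 188, 185, 183, 183, 181, 181, 179, 185, 183, 181, 181, 182]
268 [181, 183, 185, 185, 178, 192, 224, 237, 244, 249, 251, 250, 249, 242, 229, 201, 178, 183, 181, 180, 182]
274 [182, 182, 185, 184, 183, 180, 178, 177, 178, 179, 182, 180, 186, 183, 181, 181, 180, 181, 183, 179, 183]
280 [242, 247, 248, 249, 249, 248, 248, 248, 249, 249, 249, 250, 251, 251, 250, 250, 249, 248, 248, 247, 244]
```

View pics/w9.png

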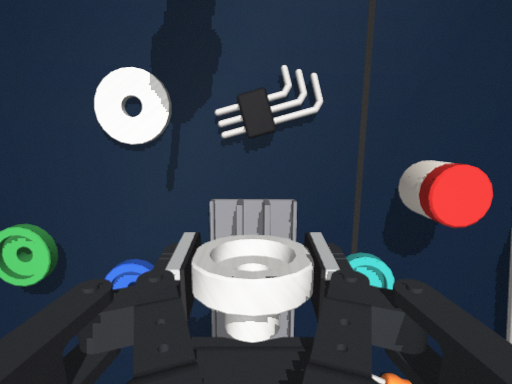

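Run:
```python
from h import *
C=np.array([7.65,.5,-19.2])/1e3
for s in (.145,): row(*at(s,.003,C,.092,.001))
```

```text
ROW [ 0.2701 -0.0946  0.0323] [-0.0075 -0.0601  0.095 ] mm 144.0 deg 9.7
```

Request:
jog_arm(
  motion="0 0.1 -0.03 0.0 -0.003 -0.03 0.04; 0 0.19 -0.06 0.015 -0.006 -0.06 0.08; 0 0.25 -0.09 0.03 -0.0075 -0.06 0.095; 0 0.27 -0.0946 0.0323 -0.0075 -0.06 0.095; 0 0.27 -0.0946 0.0323 -0.0075 -0.06 0.095",
)

```text
time: 25.35
tool_pos: [0.5032, 0.0756, 0.1798]
tool_rot: [-0.006, 0.749, 0.663, 0.009]
contact_force: [0.1, -0.4, -0.8]
gripper_width: 0.568
grasp_force: 62.2
```

Run:
```python
from h import *
C=np.array([7.65,.5,-19.2])/1e3;print(where(C),np.round(state()["contact_force"],2))
f=grab_frame("wrist");rear(f,(185,320,215,300),tol=.0007);b=hookfit(f);print(np.round(b[:6,:4],4).tolist())
for s in (.14,.132,.12): row(*at(s,.003,C,.092,.001))
```

```text
[144.95   4.02   0.62] [ 0.12 -0.38 -0.79]
n [0.996  0.0042 0.0897] pitch rel (nose up +) 0.090 yaw rel 0.004 inliers 2553 rms 0.000274884919462756
ext y [-0.0241  0.0246] ext z [-0.0454  0.0068] c [ 0.0083  0.0006 -0.0257]
[[0.5091, 0.085, 0.2218, 0.0702], [0.4769, 0.091, 0.2136, 0.0094], [0.5064, 0.103, 0.2028, 0.0078], [0.5071, 0.109, 0.1999, 0.0085], [0.5079, 0.115, 0.1968, 0.0081], [0.5086, 0.121, 0.1963, 0.008]]
ROW [ 0.0104 -0.002   0.0034] [0.0015 0.0002 0.    ] mm 5.6 deg 0.1
ROW [ 0.0264 -0.002   0.0049] [0.0015 0.0002 0.    ] mm 13.4 deg 0.1
ROW [ 0.0503 -0.0019  0.0071] [0.0015 0.0002 0.    ] mm 25.4 deg 0.1
```

Request:
jog_arm(
  motion="0 0.005 -0.002 0.002 0.0015 0 0; 0 0.015 -0.002 0.0036 0.0015 0 0; 0 0.026 -0.002 0.0047 0.0015 0 0; 0 0.042 -0.002 0.0062 0.0015 0 0; 0 0.054 -0.0019 0.0073 0.0015 0 0",
)

```text
time: 26.02
tool_pos: [0.5053, 0.1038, 0.1771]
tool_rot: [-0.007, 0.749, 0.663, 0.008]
contact_force: [0.0, 0.4, -1.0]
gripper_width: 0.566
grasp_force: 62.2
```

Run:
```python
from h import *
C=np.array([7.65,.5,-19.2])/1e3;print(where(C),np.round(state()["contact_force"],2),np.round(state()["ft_torque"],3))
for s in (.11,.1,.09,.08): row(*at(s,.003,C,.091,.002))
```

```text
[116.54   3.23  -0.73] [ 0.01  0.43 -0.95] [-0.02  -0.009 -0.003]
ROW [0.0129 0.0015 0.0017] [-0.0001 -0.0009  0.0002] mm 6.6 deg 0.1
ROW [0.0328 0.0015 0.0035] [-0.0001 -0.0009  0.0002] mm 16.5 deg 0.1
ROW [0.0528 0.0016 0.0053] [-0.0001 -0.0009  0.0002] mm 26.5 deg 0.1
ROW [0.0727 0.0016 0.0072] [-0.0001 -0.0009  0.0002] mm 36.5 deg 0.1
```

Free. Next 18 mm, then on.

Request:
jog_arm(
  motion="0 0.006 0.001 0.0008 0 0 0; 0 0.013 0.001 0.0016 0 0 0; 0 0.021 0.001 0.0023 0 0 0; 0 0.029 0.001 0.0031 0 0 0; 0 0.037 0.001 0.0038 0 0 0",
)

```text
time: 26.65
tool_pos: [0.508, 0.1218, 0.1756]
tool_rot: [-0.007, 0.749, 0.663, 0.008]
contact_force: [-0.2, 0.0, -1.2]
gripper_width: 0.561
grasp_force: 62.2
```

Run:
```python
from h import *
C=np.array([7.65,.5,-19.2])/1e3;print(where(C),np.round(state()["contact_force"],2),np.round(state()["ft_torque"],3))
for s in (.09,.08,.07): row(*at(s,.003,C,.091,.002))
```

```text
[98.35  3.04 -0.23] [-0.24  0.02 -1.21] [-0.01   0.029 -0.043]
ROW [0.0166 0.0005 0.0016] [-0.     -0.0009 -0.0001] mm 8.3 deg 0.1
ROW [0.0365 0.0005 0.0034] [-0.     -0.0009 -0.0001] mm 18.3 deg 0.1
ROW [0.0564 0.0006 0.0053] [-0.     -0.0009 -0.0001] mm 28.3 deg 0.1
```

Request:
jog_arm(
  motion="0 0.013 0 0.0012 0 0 0; 0 0.026 0 0.0024 0 0 0; 0 0.04 0 0.0038 0 0 0; 0 0.046 0 0.007 0 0 0; 0 0.049 0 0.012 0 0 0",
)

```text
time: 27.28
tool_pos: [0.511, 0.1462, 0.1701]
tool_rot: [-0.007, 0.749, 0.663, 0.008]
contact_force: [-0.9, -1.3, -0.5]
gripper_width: 0.566
grasp_force: 62.2
```

Request:
jog_arm(
  motion="0 0.001 0 0.001 0 0 0; 0 0.002 0 0.002 0 0 0; 0 0.003 0 0.003 0 0 0; 0 0.003 0 0.004 0 0 0; 0 0.003 0 0.004 0 0 0",
)

```text
time: 27.9
tool_pos: [0.5111, 0.1475, 0.1682]
tool_rot: [-0.007, 0.749, 0.663, 0.008]
contact_force: [-0.1, -0.2, -0.3]
gripper_width: 0.563
grasp_force: 62.2
```

Run:
```python
from h import *
C=np.array([7.65,.5,-19.2])/1e3;print(where(C),np.round(state()["contact_force"],2),np.round(state()["ft_torque"],3))
```

```text
[71.99 -2.54 -0.31] [-0.11 -0.23 -0.27] [-0.019  0.045  0.032]
```

Request:
jog_arm(
  motion="0 0.003 0 0.001 0 0 0; 0 0.006 0 0.0018 0 0 0; 0 0.009 0 0.0025 0 0 0; 0 0.012 0 0.003 0 0 0; 0 0.014 0 0.003 0 0 0",
)

```text
time: 28.52
tool_pos: [0.512, 0.1546, 0.1668]
tool_rot: [-0.007, 0.749, 0.663, 0.008]
contact_force: [0.7, -1.3, -0.7]
gripper_width: 0.561
grasp_force: 62.2
```

Run:
```python
from h import *
C=np.array([7.65,.5,-19.2])/1e3;print(where(C),np.round(state()["contact_force"],2),np.round(state()["ft_torque"],3))
```

```text
[64.73 -3.39 -0.32] [ 0.66 -1.28 -0.67] [-0.022 -0.029 -0.007]
```

Request:
jog_arm(
  motion="0 0.004 0 0.0006 0 0 0; 0 0.008 0 0.001 0 0 0; 0 0.012 0 0.0014 0 0 0; 0 0.016 0 0.0018 0 0 0; 0 0.018 0 0.002 0 0 0",
)

```text
time: 29.15
tool_pos: [0.5132, 0.1635, 0.1662]
tool_rot: [-0.007, 0.749, 0.663, 0.008]
contact_force: [-0.2, -1.0, 0.5]
gripper_width: 0.559
grasp_force: 62.2
```

Run:
```python
from h import *
C=np.array([7.65,.5,-19.2])/1e3;print(where(C),np.round(state()["contact_force"],2),np.round(state()["ft_torque"],3))
```

```text
[55.7  -3.44 -0.26] [-0.17 -1.    0.54] [-0.135  0.016  0.034]
```

Swallowing the nose (55.7 < 60.5). Push the last few mm gently.

Request:
jog_arm(
  motion="0 0.002 0 0 0 0 0; 0 0.004 0 0.0002 0 0 0; 0 0.006 0 0.0004 0 0 0; 0 0.0075 0 0.0005 0 0 0; 0 0.0075 0 0.0005 0 0 0",
)

```text
time: 29.78
tool_pos: [0.5136, 0.167, 0.1659]
tool_rot: [-0.007, 0.749, 0.663, 0.008]
contact_force: [-0.7, -0.2, 0.7]
gripper_width: 0.568
grasp_force: 62.3
```

Request:
jog_arm(
  motion="0 0.0007 0 0 0 0 0; 0 0.0014 0 0 0 0 0; 0 0.0018 0 0 0 0 0; 0 0.0018 0 0 0 0 0; 0 0.0018 0 0 0 0 0",
)

```text
time: 30.4
tool_pos: [0.5136, 0.1672, 0.1659]
tool_rot: [-0.007, 0.749, 0.663, 0.007]
contact_force: [-1.1, -5.6, 0.7]
gripper_width: 0.562
grasp_force: 62.4
```

Run:
```python
from h import *
C=np.array([7.65,.5,-19.2])/1e3;print(where(C),np.round(state()["contact_force"],2),np.round(state()["ft_torque"],3))
```

```text
[52.   -3.5  -0.28] [-1.09 -5.59  0.7 ] [-0.906  0.13   0.01 ]
```

Contact at s=52, as expected; a touch more, back off and release.

Request:
jog_arm(
  motion="0 0.0007 0 0 0 0 0; 0 0.0014 0 0 0 0 0; 0 0.0014 0 0 0 0 0; 0 0.0004 0 0.0003 0 0 0; 0 -0.0003 0 0.0003 0 0 0",
)

```text
time: 31.02
tool_pos: [0.5137, 0.1674, 0.1658]
tool_rot: [-0.007, 0.749, 0.663, 0.008]
contact_force: [-1.4, -5.2, 2.0]
gripper_width: 0.564
grasp_force: 62.4
```

Request:
jog_arm(
  motion="0 0 0 0 0 0 0; 100 0 0 0 0 0 0; 100 0 0 0 0 0 0; 100 0 0 0 0 0 0; 100 0 0 -0.03 0 0 0",
)

```text
time: 31.65
tool_pos: [0.5126, 0.1677, 0.1798]
tool_rot: [-0.008, 0.749, 0.663, 0.007]
contact_force: [0.3, 0.2, 0.2]
gripper_width: 0.997
grasp_force: 0.0
```

Request:
jog_arm(
  motion="100 0 0 -0.06 0 0 0; 100 0 0 -0.14 0 0 0; 100 0 0 -0.2 0 0 0; 100 -0.08 0.0 -0.22 0 0.0 0; 100 -0.1 0.0 -0.22 0 0.0 0",
)

```text
time: 32.28
tool_pos: [0.508, 0.1146, 0.2924]
tool_rot: [-0.006, 0.749, 0.662, 0.01]
contact_force: [-0.0, -0.2, -0.2]
gripper_width: 1.002
grasp_force: 0.0
```

Run:
```python
from h import *
f=grab_frame("wrist");onhook(f);g=grab_frame("scene")
im=np.zeros((384,800,3),np.uint8);im[:,:512]=f["color"];im[:240,512:]=cv2.resize(g["color"][150:290,220:388],(288,240))
cv2.imwrite("pics/w10.png",im[...,::-1])
```

```text
s-12 330 lat -20.5..20.6 top 35.2
s-10 513 lat -20.5..20.4 top 31.6
s-8 551 lat -19.9..19.8 top 30.0
s-6 240 lat -15.4..15.3 top 23.9
s-4 105 lat -13.7..14.5 top 16.3
s0 56 lat -30.4..28.5 top 28.6
s2 287 lat -33.1..33.0 top 29.3
s4 307 lat -33.2..31.4 top 29.2
s6 300 lat -31.4..31.8 top 29.3
s8 295 lat -31.7..31.9 top 29.3
s10 307 lat -31.7..32.0 top 29.4
s12 293 lat -31.9..32.1 top 29.2
s14 895 lat -32.2..32.3 top 25.7
s16 176 lat -19.7..19.7 top 16.3
s18 161 lat -19.7..19.7 top 15.7
s20 171 lat -19.7..19.8 top 15.7
s22 171 lat -19.8..19.8 top 16.0
s24 125 lat -18.6..18.7 top 15.8
s26 60 lat -26.1..27.1 top 24.6
s28 243 lat -28.8..27.9 top 25.3
s30 251 lat -28.9..27.9 top 25.5
s32 253 lat -28.8..28.0 top 25.7
s34 250 lat -29.0..28.0 top 25.5
s36 240 lat -29.0..28.1 top 25.5
s38 239 lat -29.1..28.1 top 25.5
s40 469 lat -28.6..29.1 top 24.1
s42 121 lat -15.5..14.7 top 11.8
s44 123 lat -15.5..14.7 top 11.7
s46 121 lat -15.6..14.7 top 11.8
s48 119 lat -15.6..14.7 top 12.1
s50 122 lat -15.6..14.8 top 11.6
s52 106 lat -25.1..24.2 top 16.3
s54 202 lat -25.1..25.2 top 21.8
s56 202 lat -25.2..25.3 top 21.5
s58 201 lat -25.3..25.3 top 21.7
s60 197 lat -25.2..25.4 top 21.7
s62 191 lat -25.3..25.3 top 21.9
s64 205 lat -25.4..25.4 top 21.9
s66 167 lat -25.4..25.4 top 20.9
s68 93 lat -11.4..11.3 top 7.7
s70 81 lat -11.4..11.3 top 7.4
s72 72 lat -11.4..11.3 top 7.6
s74 92 lat -11.4..11.4 top 7.9
s76 88 lat -11.4..11.3 top 7.8
s78 83 lat -11.4..11.4 top 7.7
s80 76 lat -11.5..11.4 top 7.8
s82 90 lat -11.4..11.5 top 7.6
s84 86 lat -11.5..11.4 top 7.6
s86 48 lat -11.5..10.6 top 5.6
s88 30 lat -3.8..3.8 top 3.6
s90 25 lat -3.8..3.8 top 2.9
s92 32 lat -3.8..3.8 top 3.3
s94 28 lat -3.9..3.8 top 3.3
s96 28 lat -3.9..3.8 top 3.2
s98 31 lat -3.9..3.8 top 3.7
```

View pics/w10.png

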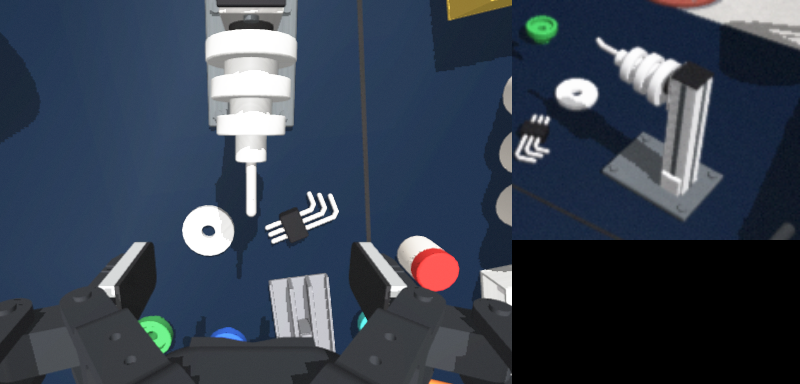

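```bash
python3 -c "
from h import *
print(job_done())"
```

```text
the job is handed in; nothing more can be done
None
```

The big, middle and small adapters are all on the hook in that order. My last depth check before handing in showed each fully home in the one behind and the big one back at the buffer to within about 1 mm. The highest push I measured was about 9.6 N, nothing was dropped, and the job was handed in at about 32 s; no verdict was shown.

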